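Put two tool battery packs on charge, each in its own charger

ROBOT

A 6-joint arm with a two-finger parallel gripper is mounted at the origin on the work surface; the furniture and walls round the work are solid. World frame = base frame: x ahead of the robot, y to its left, z up, the work surface at z = 0. Lengths are in m, angles in rad, forces in N, time in s.
With the tool pointing down it reaches from about 0.4 to 0.825 m from the base axis. Payload 7 kg.
Tool frame: the origin (TCP) lies at the very end of the fingers, on their centre line; the grasp point (between the pads) lies 19 mm behind it; z points along the fingers, y is the line along which they close (so a half turn about z gives the same grasp; the last joint's range is limited). The gripper opens to 88 mm and grips with 3 to 60 N. Pads are 19 mm wide; open, the fingers measure 130 mm over their backs; the gripper's body (78 mm by 193 mm) begins 47 mm behind the grasp point.
Start: joints at [-0.85, 0.359, 0.012, 0, -1.224, -0.288], TCP at [0.283, -0.613, 0.227] pointing down, gripper open.
Joint ranges: [-3.07, 3.07], [-1.43, 2.12], [-1.02, 1.25], [-3.03, 1.67], [-3.05, -0], [-3.03, 3.03]. Speed limits (rad/s): [2.39, 2.39, 3.01, 3.14, 3.14, 3.14].

INTERFACE

Orientations are given as [roll, pitch, yaw] about the fixed x, y, z axes, in that order (R = Rz(yaw) Ry(pitch) Rx(roll)).
In Python, from station import arm gives the robot as it stands. The module is installed in compiled form; this text tells all that it offers.
- The arm moves only by the shell command python3 -m crank 'ROWS' [FORCE]. ROWS is JSON, a list of rows, each an object of numbers: "dx", "dy", "dz": the shift along the world's x, y, z in m; "twist": the turn about the world's z in degrees; "grip": the opening, from -1 (shut) to 1 (fully open). A call has exactly 5 rows; each row is the pose to reach, as a shift and turn from the pose commanded when the call began; what a row does not reach only later rows make up. A row lasts 1/12 s, in which the tool goes at most 41.7 mm and 7.16 degrees, less where a joint would pass 70% of its speed; a pose out of reach is approached as far as the arm can. A call with a gripper value outside its range is refused whole. The fingers move at their own pace and stop on an object; FORCE is the grip in N (left out, the last holds). Time passes only in rows, so rows that repeat a pose let the fingers close, or fill a call up. It gives the time, the measured TCP pose, the force, the opening and the grip force at its end, in the units of the state.
- arm.get_state(): the state, without advancing time (a new reading comes with each control period).
- arm.grab_frame(name): name is "side" or "top" or "wrist"; returns the picture (400x640x3 uint8, red, green, blue); there is no depth.
- arm.get_calibration(name): a dict with "fx", "fy", "cx", "cy" (pixels), "cam_to_world" (4x4, takes a point from camera to world coordinates); the wrist camera has in their place "tool_from_camera" (4x4, takes a point from camera to tool coordinates, whose origin is the TCP and whose axes are the flange's). Camera axes: x right, y down, z forward; pixel columns grow to the right and rows downward; lengths in m; the calibration is good to about 2 mm. The wrist camera is an equidistant fisheye: a pixel r from the principal point sees the ray r / f radians off the axis. A picture is of the moment at which its call begins: read the wrist's pose just before it. get_calibration takes no time and is no camera call.
- arm.job_done(): hands the job in; it is judged then, once.
The state is a dict: "t": time; "q": joint angles; "qd": joint speeds; "joint_efforts": joint torques, N m; "eef_pos": TCP position; "ee_rot": TCP orientation; "force": force on the tool from outside, world axes, zero at the start; "moment": the same for the moment, N m; "width": finger opening in m; "gripper_force": force on a finger pad.
Only numpy, scipy, OpenCV 4.12 (cv2) and the standard library are available. Lean on these libraries where they do the work, as an engineer would, in place of code of your own. Each camera call takes 0.05 s, during which the arm holds its last target. There are 200 camera calls.

TASK

Put both battery packs on charge: stand each one upright in the charger that it fits (blue trim to blue, orange to orange), contact end down and label to the front so that its rib enters the slot, fully home on the floor of the well. Lower them in, do not let them drop, and leave the other things on the bench where they are.

Things in the scene. Friction and masses are not known exactly. Their poses are not given: they have to be found in the camera images.
- blue_pack: Battery pack, dark grey block with blue trim, 40 (x) by 56 (y) by 96 mm (z); about 0.33 kg. Starts lying label up (its x axis points down), contact end to the robot's right within 20 degrees. Origin: centre of the flat contact end, on which it can stand; z runs from there to the top. Label face (coloured panel) looks along -x; top coloured, with a white bar on the label side.
- blue_pack_rib (a point): Foot of the blue pack's polarity rib, on the label face at the contact end. The rib stands 5 mm proud of the label face, is 12 mm wide (centred on y = 0 of the pack) and runs from z = 0 to 40 mm; all else is flat. Pack axes.
- blue_charger: Charger for the blue pack, fixed: dark grey housing, sloping blue front panel towards its -x. Origin: on the bench below the centre of its well; z up. Spans x -84 to 44, y +-48 mm; flat deck 62 mm high round the well, the console before it slopes down to 34 mm.
- blue_charger_well (a point): Centre of the floor of the blue charger's well, 16 mm above the bench: the pack's origin when fully home, pack and charger axes then parallel with x the same way. Well 43 (x) by 59 (y) mm, straight-sided, 46 mm deep below the deck.
- blue_charger_mouth (a point): Centre of the mouth of the blue charger's well, at deck height (z = 62 mm). The rim is chamfered outwards 5 mm at 45 degrees. In the middle of the front (-x) wall a slot 16 mm wide, 7 mm deep takes the polarity rib: the pack goes in one way round only.
- blue_charger_cheeks (a point): Midpoint between the tops (z = 96 mm) of the blue charger's two rounded cheeks. They rise from the deck at +-y, 36 mm long in x, 64 mm apart inside, and cover the pack's y sides: in the charger the pack can be held only across x (40 mm), by label and far face, where the deck is open.
- orange_pack: Battery pack, dark grey block with orange trim, 48 (x) by 44 (y) by 90 mm (z); about 0.33 kg. Starts standing on its contact end. Origin: centre of the flat contact end, on which it can stand; z runs from there to the top. Label face (coloured panel) looks along -x; top coloured, with a white bar on the label side.
- orange_pack_rib (a point): Foot of the orange pack's polarity rib, on the label face at the contact end. The rib stands 5 mm proud of the label face, is 12 mm wide (centred on y = 0 of the pack) and runs from z = 0 to 40 mm; all else is flat. Pack axes.
- orange_charger: Charger for the orange pack, fixed: dark grey housing, sloping orange front panel towards its -x. Origin: on the bench below the centre of its well; z up. Spans x -88 to 48, y +-42 mm; flat deck 62 mm high round the well, the console before it slopes down to 34 mm.
- orange_charger_well (a point): Centre of the floor of the orange charger's well, 16 mm above the bench: the pack's origin when fully home, pack and charger axes then parallel with x the same way. Well 51 (x) by 47 (y) mm, straight-sided, 46 mm deep below the deck.
- orange_charger_mouth (a point): Centre of the mouth of the orange charger's well, at deck height (z = 62 mm). The rim is chamfered outwards 5 mm at 45 degrees. In the middle of the front (-x) wall a slot 16 mm wide, 7 mm deep takes the polarity rib: the pack goes in one way round only.
- orange_charger_cheeks (a point): Midpoint between the tops (z = 96 mm) of the orange charger's two rounded cheeks. They rise from the deck at +-y, 36 mm long in x, 52 mm apart inside, and cover the pack's y sides: in the charger the pack can be held only across x (48 mm), by label and far face, where the deck is open.
- spare_switch: yellow and black start/stop switch box, 94x154x68 mm, loose on the bench at the right; bystander, origin at the centre of its underside
- ratchet: steel ratchet with a black handle, 36x228x28 mm, lying loose on the bench between the chargers; bystander
- tape_roll: black roll of tape, 105 mm across, 25 mm high, lying flat and loose on the bench at the left; bystander
- oval_grip_1: black oval machine grip, 36x120x36 mm, lying loose on the bench at the left; bystander
Things that resemble listed ones, but are neither listed nor needed, are in the scene too. Leave any yellow look-alike of the orange_pack alone.

How it is judged:
At the end, for the whole second after the job is handed in: Each pack stands at rest in the charger of its own colour: its origin within 5 mm sideways of the centre of the well's floor and less than 3 mm above it, upright within 0.06 rad and turned with the charger within 0.12 rad (the rib lets it in one way round only), moving at less than 0.02 m/s (horizontal distance between blue_pack and blue_charger_well below 0.005 m and z of blue_pack in the frame of blue_charger_well below 0.003 m and angle between each of blue_pack, orange_pack's own z axis and vertical below 0.06 rad and angle between the x axis of blue_pack and the x axis of blue_charger, either way round below 0.12 rad and linear speed of each of blue_pack, orange_pack below 0.02 m/s and horizontal distance between orange_pack and orange_charger_well below 0.005 m and z of orange_pack in the frame of orange_charger_well below 0.003 m and angle between the x axis of orange_pack and the x axis of orange_charger, either way round below 0.12 rad); the robot touches nothing.
It fails at once if the blue pack is let fall into its charger from more than about a centimetre instead of being lowered in (horizontal distance between blue_pack and blue_charger_well below 0.02 m and z of blue_pack in the frame of blue_charger_well below 0.045 m and linear speed of blue_pack above 0.45 m/s).
It fails at once if the orange pack is let fall into its charger from more than about a centimetre instead of being lowered in (horizontal distance between orange_pack and orange_charger_well below 0.02 m and z of orange_pack in the frame of orange_charger_well below 0.045 m and linear speed of orange_pack above 0.45 m/s).
It fails at once if another loose thing on the bench is shifted by more than 3 cm (distance of any of spare_switch, ratchet, tape_roll, oval_grip_1 from where it was at the start of the episode above 0.03 m).
It also fails if it takes over 69 s, if anything falls off the work surface, if the arm or the gripper's body presses on something with over 40 N, if the wrist force passes 120 N, or if a joint passes its speed limit or range.

## Working session

There is one attempt and no reset: what is moved stays moved. The work goes in short steps, Python scripts to look and compute and a shell command to move; the robot and the scene stay as the last step left them, time stands still between calls to the robot, and variables do not carry over. Pictures are saved under pics/ and viewed, at most 10 in all, crops included, and the job is handed in when it is done.

```bash
mkdir -p pics
python3 - <<'E'
from station import arm
import cv2,numpy as np
np.set_printoptions(precision=4,suppress=True)
print(arm.get_state())
for n in("side","top","wrist"):
    c=arm.get_calibration(n);print(n,c)
    f=arm.grab_frame(n);cv2.imwrite(f"pics/{n}0.png",f[:,:,::-1])
E
```

```text
{'t': 0.0, 'q': array([-0.8499,  0.3594,  0.011 , -0.0003, -1.2241, -0.2881]), 'qd': array([-0.0007, -0.0014,  0.0006,  0.    , -0.0007, -0.0014]), 'joint_efforts': array([ -0.0008, -58.2717,  29.3055,   6.9975,   0.0068,  -0.0001]), 'eef_pos': array([ 0.2829, -0.6123,  0.2256]), 'ee_rot': array([ 3.1399, -0.0002, -2.7089]), 'force': array([-0.1985, -0.5265,  0.3777]), 'moment': array([-0.0531,  0.0047, -0.0197]), 'gripper_force': 0.0, 'width': 0.08757757469202579}
side {'fx': 411.54539025158874, 'fy': 411.54539025158874, 'cx': 318.5441433458439, 'cy': 193.2834245012257, 'cam_to_world': array([[-0.9049, -0.2341,  0.3556,  0.1148],
       [-0.4253,  0.535 , -0.73  ,  0.8429],
       [-0.0194, -0.8117, -0.5837,  0.7667],
       [ 0.    ,  0.    ,  0.    ,  1.    ]])}
top {'fx': 479.85496383236307, 'fy': 479.85496383236307, 'cx': 321.0592720082863, 'cy': 199.69540968022633, 'cam_to_world': array([[-0.0211, -0.9821,  0.1871,  0.2014],
       [-0.9998,  0.0212, -0.0018,  0.0119],
       [-0.0022, -0.1871, -0.9823,  1.6868],
       [ 0.    ,  0.    ,  0.    ,  1.    ]])}
wrist {'fx': 309.70691628693146, 'fy': 309.70691628693146, 'cx': 318.865431532799, 'cy': 201.38535744084905, 'tool_from_camera': array([[-0.0002, -0.9657, -0.2596,  0.0689],
       [ 1.    , -0.0001, -0.0005, -0.001 ],
       [ 0.0005, -0.2596,  0.9657, -0.1583],
       [ 0.    ,  0.    ,  0.    ,  1.    ]])}
```

View pics/top0.png

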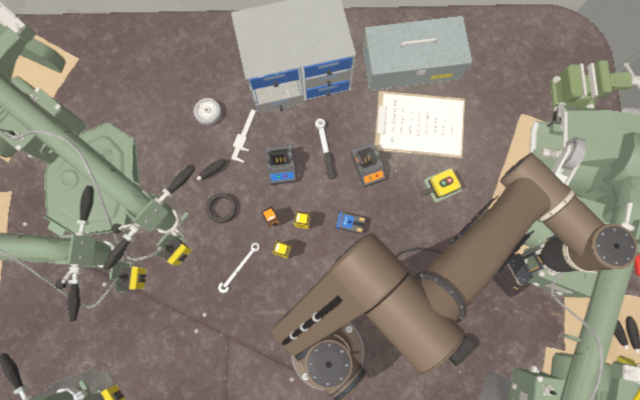

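View pics/side0.png

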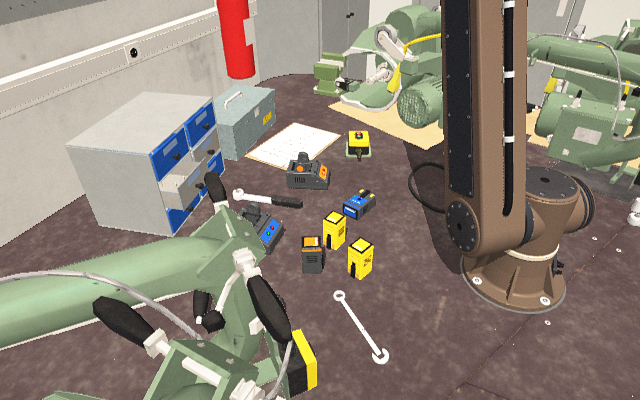

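The top view shows the blue pack lying at about (350,222), the orange pack at (270,216), and yellow look-alikes at (302,220) and (283,250). The blue charger is at (281,165) and the orange one at (369,165). The side view agrees. Next I take coarse positions.

```bash
cat > h.py <<'E'
import numpy as np, cv2
from station import arm
from scipy.spatial.transform import Rotation as R
np.set_printoptions(precision=4,suppress=True)
def cast(name,px,z,pose=None):
    c=arm.get_calibration(name); px=np.atleast_2d(np.float64(px))
    d=(px-[c['cx'],c['cy']])/[c['fx'],c['fy']]
    if name=='wrist':
        r=np.linalg.norm(d,axis=1,keepdims=True)+1e-12
        v=np.hstack([d/r*np.sin(r),np.cos(r)])
        T=np.eye(4);T[:3,:3]=R.from_euler('xyz',pose[1]).as_matrix();T[:3,3]=pose[0]
        M=T@c['tool_from_camera']
    else: v=np.hstack([d,np.ones((len(d),1))]);M=c['cam_to_world']
    w=v@M[:3,:3].T; o=M[:3,3]
    return o+w*((z-o[2])/w[:,2:3])
def grab(name,fn):
    s=arm.get_state();f=arm.grab_frame(name);cv2.imwrite(f'pics/{fn}.png',f[:,:,::-1])
    return f,(s['eef_pos'],s['ee_rot'])
MASK={'blue':((100,120,60),(125,255,255)),'orange':((6,150,100),(17,255,255)),'white':((0,0,170),(179,60,255))}
def blobs(f,col,amin=20):
    m=cv2.inRange(cv2.cvtColor(f,cv2.COLOR_RGB2HSV),*MASK[col])
    n,l,st,ce=cv2.connectedComponentsWithStats(m)
    return [(ce[i],st[i],cv2.minAreaRect(np.argwhere(l==i)[:,::-1].astype(np.float32))) for i in range(1,n) if st[i,4]>=amin]
E
python3 - <<'E'
from h import *
f=cv2.cvtColor(cv2.imread('pics/top0.png'),cv2.COLOR_BGR2RGB)
for c in('blue','orange'):
    for ce,st,r in blobs(f,c,15):
        if 200<ce[0]<480 and 120<ce[1]<270: print(c,ce,st,r, cast('top',ce,0.05)[0])
cv2.imwrite('pics/crop.png',cv2.resize(f[105:270,195:480,::-1],None,fx=2.8,fy=2.8,interpolation=2))
E
```

```text
blue [281.8045 175.8045] [271 172  23   9 133] ((281.9154357910156, 175.82308959960938), (6.325770854949951, 22.450286865234375), 82.87498474121094) [0.6014 0.1447 0.05  ]
blue [339.0333 219.6   ] [337 212   5  16  30] ((339.0, 219.50003051757812), (1.6977492570877075, 15.522278785705566), 14.03624439239502) [ 0.4421 -0.0516  0.05  ]
blue [347.6863 221.1176] [342 215  12  13 102] ((347.5, 221.00001525878906), (9.701424598693848, 11.884244918823242), 14.03624439239502) [ 0.4361 -0.0812  0.05  ]
orange [373.3393 176.2143] [364 171  19  12 112] ((373.2372131347656, 176.27737426757812), (6.151374816894531, 18.710432052612305), 70.01689910888672) [ 0.593  -0.1761  0.05  ]
orange [267.0312 212.1875] [263 208  11  12  32] ((267.00885009765625, 212.63275146484375), (6.867262363433838, 10.912363052368164), 41.18592834472656) [0.4733 0.1965 0.05  ]
```

View pics/crop.png

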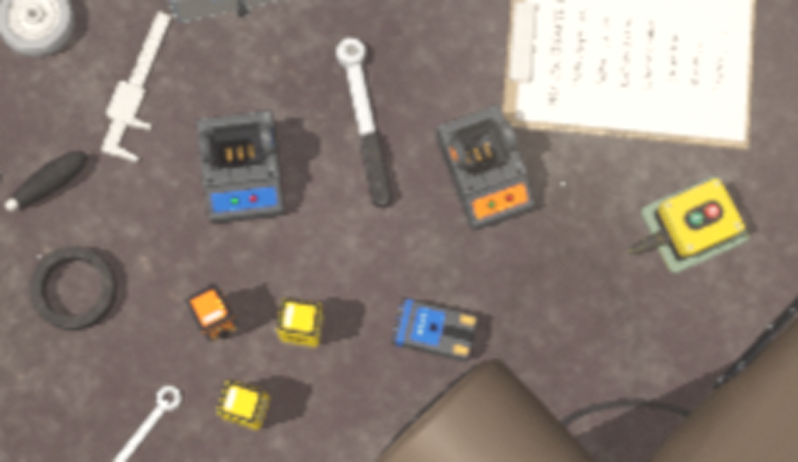

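The crop confirms the layout: the blue charger is turned slightly and the orange one by about 20°. The blue pack's contact end is on the right, and the orange pack's label faces lower-right. I move over the blue pack for a close look.

```bash
python3 -m crank '[{"dx":0.01,"dy":0.035,"twist":4},{"dx":0.02,"dy":0.07,"twist":8},{"dx":0.03,"dy":0.105,"twist":12},{"dx":0.04,"dy":0.14,"twist":16},{"dx":0.05,"dy":0.175,"twist":20}]' 10
python3 -m crank '[{"dx":0.01,"dy":0.035,"twist":4},{"dx":0.02,"dy":0.07,"twist":8},{"dx":0.03,"dy":0.105,"twist":12},{"dx":0.04,"dy":0.14,"twist":16},{"dx":0.05,"dy":0.175,"twist":20}]'
python3 -m crank '[{"dx":0.01,"dy":0.035,"dz":-0.01,"twist":4},{"dx":0.02,"dy":0.07,"dz":-0.02,"twist":8},{"dx":0.035,"dy":0.105,"dz":-0.03,"twist":12},{"dx":0.045,"dy":0.14,"dz":-0.04,"twist":15},{"dx":0.055,"dy":0.17,"dz":-0.05,"twist":15}]'
python3 - <<'E'
from h import *
f,p=grab('wrist','w1');print(p)
for c in('blue','orange'):
    for ce,st,r in blobs(f,c,60): print(c,ce,st[4],r,cast('wrist',ce,0.04,p)[0])
E
```

```text
(array([ 0.2829, -0.6125,  0.2258]), array([ 3.1403, -0.0001, -2.7089]))
orange [587.3934 381.7377] 61 ((586.7500610351562, 382.2500305175781), (8.485280990600586, 9.192388534545898), 45.0) [0.4507 0.2205 0.04  ]invalid input at $[0]: expected keys dx, dy, dz, twist, grip
invalid input at $[0]: expected keys dx, dy, dz, twist, grip
invalid input at $[0]: expected keys dx, dy, dz, twist, grip
```

View pics/w1.png

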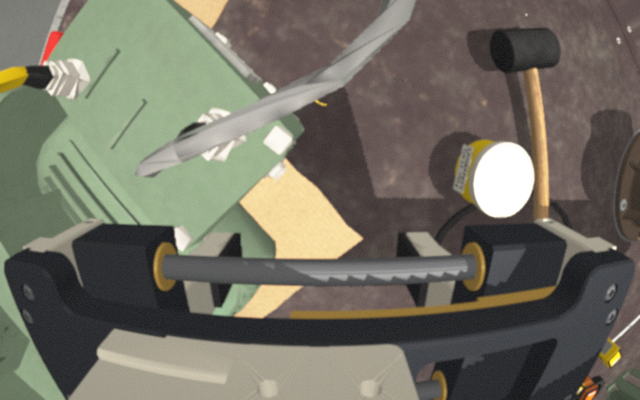

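The crank refused those moves because each row needs all five keys. The picture shows the fingers filling the lower half of the wrist view, so the useful view is on the tool's +x side. I'll stop with the pack there.

```bash
python3 -m crank '[{"dx":0.01,"dy":0.035,"dz":0,"twist":3,"grip":1},{"dx":0.02,"dy":0.07,"dz":0,"twist":6,"grip":1},{"dx":0.03,"dy":0.105,"dz":0,"twist":9,"grip":1},{"dx":0.04,"dy":0.14,"dz":0,"twist":12,"grip":1},{"dx":0.05,"dy":0.175,"dz":0,"twist":15,"grip":1}]' 10
python3 -m crank '[{"dx":0.01,"dy":0.035,"dz":0,"twist":3,"grip":1},{"dx":0.02,"dy":0.07,"dz":0,"twist":6,"grip":1},{"dx":0.03,"dy":0.105,"dz":0,"twist":9,"grip":1},{"dx":0.04,"dy":0.14,"dz":0,"twist":12,"grip":1},{"dx":0.05,"dy":0.175,"dz":0,"twist":15,"grip":1}]'
python3 -m crank '[{"dx":0.01,"dy":0.035,"dz":-0.006,"twist":3,"grip":1},{"dx":0.02,"dy":0.07,"dz":-0.012,"twist":6,"grip":1},{"dx":0.03,"dy":0.105,"dz":-0.018,"twist":9,"grip":1},{"dx":0.04,"dy":0.14,"dz":-0.024,"twist":12,"grip":1},{"dx":0.05,"dy":0.175,"dz":-0.03,"twist":15,"grip":1}]'
python3 -m crank '[{"dx":0.005,"dy":0.03,"dz":0,"twist":3,"grip":1},{"dx":0.01,"dy":0.06,"dz":0,"twist":6,"grip":1},{"dx":0.017,"dy":0.085,"dz":0,"twist":10,"grip":1},{"dx":0.017,"dy":0.087,"dz":0,"twist":10,"grip":1},{"dx":0.017,"dy":0.087,"dz":0,"twist":10,"grip":1}]'
python3 - <<'E'
from h import *
print(arm.get_state()['q'])
f,p=grab('wrist','w2');print(p)
for c in('blue','orange'):
    for ce,st,r in blobs(f,c,60): print(c,ce,st[4],r,cast('wrist',ce,0.04,p)[0])
E
```

```text
t: 0.62
eef_pos: [0.333, -0.4362, 0.2263]
ee_rot: [3.141, -0.0, -2.445]
force: [1.4, 0.2, 0.3]
width: 0.0878
gripper_force: 0.0
t: 1.03
eef_pos: [0.383, -0.2611, 0.2266]
ee_rot: [-3.141, 0.0, -2.183]
force: [0.7, -0.7, 0.7]
width: 0.0877
gripper_force: 0.0
t: 1.45
eef_pos: [0.4331, -0.0859, 0.1966]
ee_rot: [-3.141, 0.001, -1.921]
force: [0.8, -0.7, -0.7]
width: 0.0876
gripper_force: 0.0
t: 1.87
eef_pos: [0.4502, 0.0005, 0.1965]
ee_rot: [3.141, -0.0, -1.747]
force: [-0.2, 0.0, 0.4]
width: 0.0875
gripper_force: 0.0
[ 0.4412  0.0042 -0.5047 -0.     -1.0621 -0.6169]
(array([0.4502, 0.0005, 0.1965]), array([ 3.1415, -0.    , -1.7465]))
blue [316.9365 107.89  ] 1291 ((316.8019714355469, 107.9802017211914), (42.38858413696289, 34.0302734375), 5.710592269897461) [ 0.4389 -0.0814  0.04  ]
blue [314.4905 136.7439] 367 ((314.95391845703125, 136.57632446289062), (54.46598815917969, 7.137197971343994), 4.573921203613281) [ 0.4465 -0.0529  0.04  ]
blue [ 17.4547 213.1456] 1621 ((16.254478454589844, 217.1585235595703), (68.17152404785156, 37.571014404296875), 67.4569320678711) [ 0.9362 -0.0514  0.04  ]
blue [223.9651 310.7907] 86 ((223.20001220703125, 310.9000549316406), (13.41640853881836, 7.60263204574585), 63.43495178222656) [0.5974 0.1346 0.04  ]
blue [ 15.0159 376.549 ] 1193 ((9.200384140014648, 378.96868896484375), (76.39994812011719, 35.24671936035156), 52.81529235839844) [1.3715 0.362  0.04  ]
orange [170.584   69.1344] 387 ((164.20001220703125, 64.39999389648438), (37.565940856933594, 22.360679626464844), 63.43495178222656) [ 0.5859 -0.1593  0.04  ]
orange [112.6055 120.8899] 109 ((112.70001220703125, 120.90001678466797), (6.7082037925720215, 18.335756301879883), 63.43495178222656) [ 0.6759 -0.1247  0.04  ]
```

View pics/w2.png

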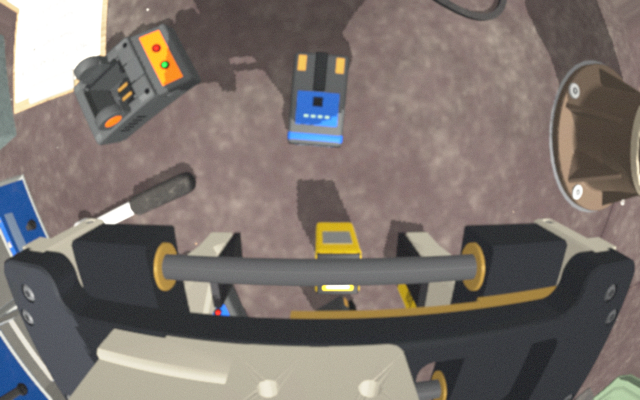

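The wrist view shows the blue pack label up, with its top trim at about (315,137) and contact end at about row 54. The orange charger is at (130,85). The yellow look-alike stands right under the tool at (338,250).

Run:
```python
from h import *
f=cv2.cvtColor(cv2.imread('pics/w2.png'),cv2.COLOR_BGR2RGB)
p=(np.array([0.4502, 0.0005, 0.1965]), np.array([ 3.1415, -0.    , -1.7465]))
c=cast('wrist',[(289,141),(342,144),(350,56),(297,53)],.04,p);print(c[:,:2])
for i in range(4):d=c[(i+1)%4]-c[i];print(np.linalg.norm(d),np.degrees(np.arctan2(d[1],d[0])))
print(c.mean(0))
for ce,st,r in blobs(f,'blue',300)[:2]:
    b=cast('wrist',cv2.boxPoints(r),.04,p);print(b[:,:2])
    for i in range(2):d=b[i+1]-b[i];print(np.linalg.norm(d),np.degrees(np.arctan2(d[1],d[0])))
```

```text
[[ 0.4728 -0.0534]
 [ 0.4203 -0.0409]
 [ 0.3968 -0.1289]
 [ 0.4486 -0.1411]]
0.053903980918264406 166.57311961120914
0.0911598392437487 -104.9682820308836
0.0532731010525178 -13.236205019140552
0.09100181413177617 74.63146105570796
[ 0.4346 -0.0911  0.04  ]
[[ 0.4643 -0.0707]
 [ 0.4548 -0.104 ]
 [ 0.414  -0.0924]
 [ 0.4232 -0.0589]]
0.034714212347238385 -105.96122228053552
0.042437856548583563 164.05122984662535
[[ 0.4736 -0.0567]
 [ 0.4717 -0.0637]
 [ 0.4184 -0.0497]
 [ 0.4202 -0.0426]]
0.0072915388181041575 -105.31848338445977
0.055104914330955906 165.20743085372956
```

```bash
python3 -m crank '[{"dx":-0.004,"dy":-0.03,"dz":-0.02,"twist":-3,"grip":1},{"dx":-0.008,"dy":-0.0625,"dz":-0.05,"twist":-5,"grip":1},{"dx":-0.008,"dy":-0.0625,"dz":-0.08,"twist":-5,"grip":1},{"dx":-0.008,"dy":-0.0625,"dz":-0.11,"twist":-5,"grip":1},{"dx":-0.008,"dy":-0.0625,"dz":-0.13,"twist":-5,"grip":1}]' 8
python3 -m crank '[{"dx":0,"dy":0,"dz":-0.02,"twist":0,"grip":1},{"dx":0,"dy":0,"dz":-0.04,"twist":0,"grip":1},{"dx":0,"dy":0,"dz":-0.055,"twist":0,"grip":1},{"dx":0,"dy":0,"dz":-0.061,"twist":0,"grip":1},{"dx":0,"dy":0,"dz":-0.061,"twist":0,"grip":1}]'
python3 -m crank '[{"dx":0,"dy":0,"dz":0,"twist":0,"grip":0.2},{"dx":0,"dy":0,"dz":0,"twist":0,"grip":0},{"dx":0,"dy":0,"dz":0,"twist":0,"grip":-0.3},{"dx":0,"dy":0,"dz":0,"twist":0,"grip":-0.3},{"dx":0,"dy":0,"dz":0,"twist":0,"grip":-0.3}]' 8
```

```text
t: 2.33
eef_pos: [0.4402, -0.0653, 0.0644]
ee_rot: [3.14, -0.001, -1.84]
force: [-0.6, 0.7, 0.0]
width: 0.0875
gripper_force: 0.0
t: 2.75
eef_pos: [0.4408, -0.0644, 0.0045]
ee_rot: [3.139, -0.002, -1.838]
force: [0.1, 0.7, 0.7]
width: 0.0874
gripper_force: 0.0
t: 3.17
eef_pos: [0.4425, -0.0631, 0.0062]
ee_rot: [-3.14, 0.001, -1.836]
force: [-0.0, 0.6, -0.3]
width: 0.06
gripper_force: 0.0
```

```bash
python3 -m crank '[{"dx":0,"dy":0,"dz":0,"twist":0,"grip":-0.3},{"dx":0,"dy":0,"dz":0,"twist":0,"grip":-0.3},{"dx":0,"dy":0,"dz":0,"twist":0,"grip":-0.3},{"dx":0,"dy":0,"dz":0,"twist":0,"grip":-0.3},{"dx":0,"dy":0,"dz":0,"twist":0,"grip":-0.3}]' 8
python3 -m crank '[{"dx":-0.001,"dy":-0.003,"dz":0.009,"twist":0,"grip":-0.3},{"dx":-0.0023,"dy":-0.0083,"dz":0.0194,"twist":0,"grip":-0.3},{"dx":-0.004,"dy":-0.0145,"dz":0.028,"twist":0,"grip":-0.3},{"dx":-0.0058,"dy":-0.0212,"dz":0.036,"twist":0,"grip":-0.3},{"dx":-0.0058,"dy":-0.0212,"dz":0.036,"twist":0,"grip":-0.3}]' 8
python3 - <<'E'
from h import *
f,p=grab('side','s1')
cv2.imwrite('pics/s1c.png',cv2.resize(f[150:260,270:430,::-1],None,fx=4,fy=4,interpolation=2))
E
```

```text
t: 3.58
eef_pos: [0.4424, -0.0631, 0.0061]
ee_rot: [-3.141, 0.0, -1.836]
force: [-2.0, 0.7, 7.2]
width: 0.0559
gripper_force: 8.0
t: 4.0
eef_pos: [0.4364, -0.0852, 0.0428]
ee_rot: [-3.14, 0.001, -1.837]
force: [0.1, 0.8, -2.6]
width: 0.0561
gripper_force: 8.0
```

View pics/s1c.png

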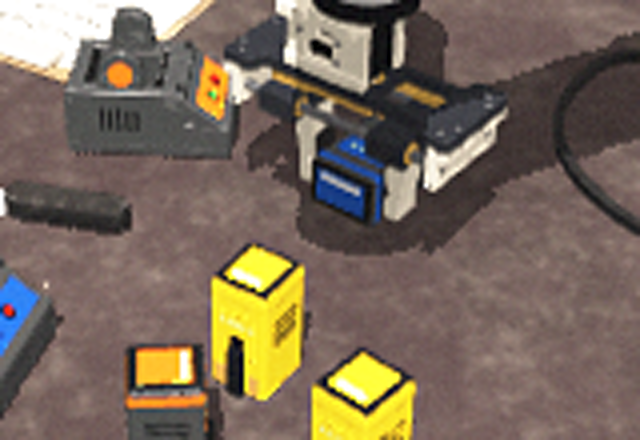

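The pack is tilting up in the fingers as intended, so I complete the arc.

```bash
python3 -m crank '[{"dx":-0.002,"dy":-0.008,"dz":0.0067,"twist":0,"grip":-0.3},{"dx":-0.0045,"dy":-0.0165,"dz":0.0125,"twist":0,"grip":-0.3},{"dx":-0.007,"dy":-0.0258,"dz":0.0168,"twist":0,"grip":-0.3},{"dx":-0.0097,"dy":-0.0356,"dz":0.02,"twist":0,"grip":-0.3},{"dx":-0.0124,"dy":-0.0457,"dz":0.022,"twist":0,"grip":-0.3}]'
python3 -m crank '[{"dx":-0.0014,"dy":-0.005,"dz":0.0005,"twist":0,"grip":-0.3},{"dx":-0.0028,"dy":-0.0102,"dz":0.0005,"twist":0,"grip":-0.3},{"dx":-0.0056,"dy":-0.0205,"dz":-0.0006,"twist":0,"grip":-0.3},{"dx":-0.0083,"dy":-0.0305,"dz":-0.0028,"twist":0,"grip":-0.3},{"dx":-0.0083,"dy":-0.0305,"dz":-0.0028,"twist":0,"grip":-0.3}]'
python3 - <<'E'
from h import *
f,p=grab('side','s2')
a=cv2.resize(f[140:240,290:450,::-1],None,fx=4,fy=4,interpolation=2)
f,p=grab('wrist','w3');cv2.imwrite('pics/s2c.png',np.vstack([a[:,:600],cv2.resize(f[40:220,180:480,::-1],(600,180))]))
E
```

```text
t: 4.47
eef_pos: [0.4236, -0.1312, 0.064]
ee_rot: [-3.141, 0.0, -1.836]
force: [0.9, -0.8, -2.3]
width: 0.0561
gripper_force: 8.0
t: 4.88
eef_pos: [0.4144, -0.162, 0.06]
ee_rot: [3.14, -0.0, -1.837]
force: [-0.2, -0.2, -2.4]
width: 0.0558
gripper_force: 8.0
```

View pics/s2c.png

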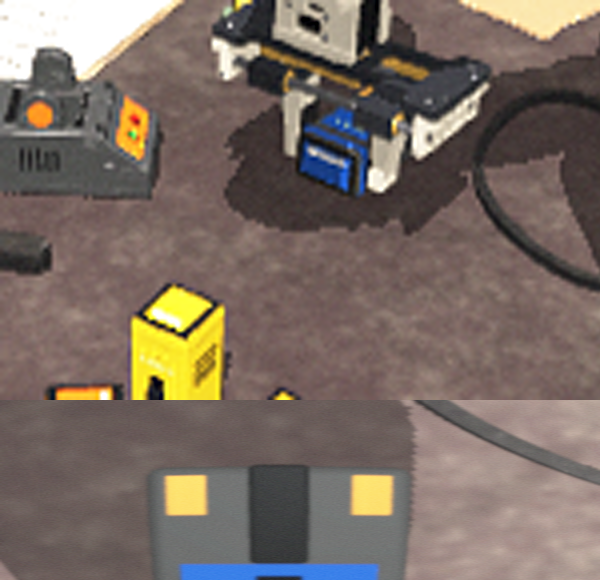

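The pack stuck in the 8 N grip: it was carried up only slightly tilted, with label and contact end facing the wrist camera. A softer grip should let it swing down under its weight, with the bench just below to catch it.

```bash
python3 -m crank '[{"dx":0,"dy":0,"dz":0.004,"twist":0,"grip":-0.3},{"dx":0,"dy":0,"dz":0.004,"twist":0,"grip":-0.3},{"dx":0,"dy":0,"dz":0.004,"twist":0,"grip":-0.3},{"dx":0,"dy":0,"dz":0.004,"twist":0,"grip":-0.3},{"dx":0,"dy":0,"dz":0.004,"twist":0,"grip":-0.3}]' 4
python3 - <<'E'
from h import *
f,p=grab('side','s3')
a=cv2.resize(f[140:240,290:450,::-1],None,fx=4,fy=4,interpolation=2)
f,p=grab('wrist','w4');cv2.imwrite('pics/s3c.png',np.vstack([a[:,:600],cv2.resize(f[40:220,180:480,::-1],(600,180))]))
E
```

```text
t: 5.4
eef_pos: [0.4161, -0.1604, 0.0652]
ee_rot: [-3.141, 0.0, -1.835]
force: [0.0, 1.8, 2.8]
width: 0.0559
gripper_force: 4.0
```

View pics/s3c.png

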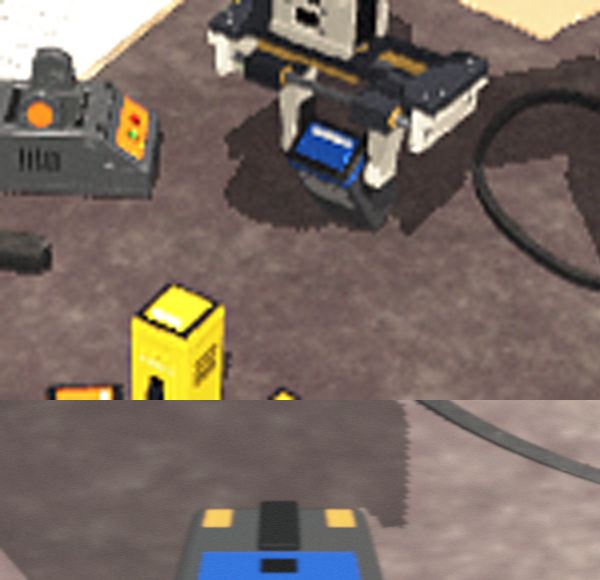

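At 4 N the pack swings: its contact end now drops to roughly half-way. I continue softer and follow the label's size in the wrist view by numbers.

```bash
cat > lab.py <<'E'
from h import *
f,p=grab('wrist','wl')
for ce,st,r in blobs(f,'blue',60):
    if 150<ce[0]<480 and ce[1]<330: print('wrist',ce,st)
f,p=grab('side','sl')
for ce,st,r in blobs(f,'blue',30):
    if 340<ce[0]<400 and 150<ce[1]<220: print('side',ce,st)
s=arm.get_state();print(s['t'],s['force'],s['eef_pos'])
E
python3 lab.py
python3 -m crank '[{"dx":0,"dy":0,"dz":0,"twist":0,"grip":-0.3},{"dx":0,"dy":0,"dz":0,"twist":0,"grip":-0.3},{"dx":0,"dy":0,"dz":0,"twist":0,"grip":-0.3},{"dx":0,"dy":0,"dz":0,"twist":0,"grip":-0.3},{"dx":0,"dy":0,"dz":0,"twist":0,"grip":-0.3}]' 3
python3 lab.py
```

```text
wrist [319.0335 218.5433] [ 277  191   86   54 3880]
wrist [319.3046 299.8262] [ 274  288   91   22 1346]
side [370.8202 176.8989] [364 170  16  13  89]
5.6 [-1.0688  2.208   5.1926] [ 0.4161 -0.1605  0.0651]
t: 6.02
eef_pos: [0.416, -0.1607, 0.0649]
ee_rot: [-3.141, 0.0, -1.836]
force: [0.1, 1.6, 4.4]
width: 0.0561
gripper_force: 3.0
wrist [319.0419 218.7408] [ 277  192   86   53 3866]
wrist [319.1551 300.0696] [ 274  289   91   21 1322]
side [370.8295 176.8295] [364 170  16  13  88]
6.1167 [0.5275 1.2004 3.9758] [ 0.4159 -0.1607  0.0649]
```

```bash
python3 -m crank '[{"dx":0,"dy":0,"dz":0.003,"twist":0,"grip":-0.3},{"dx":0,"dy":0,"dz":0.006,"twist":0,"grip":-0.3},{"dx":0,"dy":0,"dz":0.01,"twist":0,"grip":-0.3},{"dx":0,"dy":0,"dz":0.01,"twist":0,"grip":-0.3},{"dx":0,"dy":0,"dz":0.01,"twist":0,"grip":-0.3}]' 3.5
python3 lab.py
```

```text
t: 6.53
eef_pos: [0.4155, -0.1606, 0.0749]
ee_rot: [-3.141, 0.0, -1.836]
force: [0.6, -0.0, -2.4]
width: 0.056
gripper_force: 3.5
wrist [319.0428 218.8139] [ 276  192   87   53 3859]
wrist [319.0926 300.0279] [ 274  289   91   21 1328]
side [371.0435 173.9348] [364 167  16  13  92]
6.6333 [-0.1023  0.3905 -2.0805] [ 0.4153 -0.1606  0.0746]
```

The bench was holding the contact edge up (+4 N at z=0.065), so the tilt is about 65°. I press the edge lightly on the bench and drag toward the contact end, so that friction at the edge finishes the rotation.

```bash
python3 -m crank '[{"dx":0,"dy":0,"dz":-0.006,"twist":0,"grip":-0.3},{"dx":0,"dy":0,"dz":-0.011,"twist":0,"grip":-0.3},{"dx":-0.002,"dy":-0.007,"dz":-0.011,"twist":0,"grip":-0.3},{"dx":-0.004,"dy":-0.014,"dz":-0.011,"twist":0,"grip":-0.3},{"dx":-0.006,"dy":-0.021,"dz":-0.011,"twist":0,"grip":-0.3}]' 3
python3 lab.py
python3 -m crank '[{"dx":-0.001,"dy":-0.005,"dz":-0.001,"twist":0,"grip":-0.3},{"dx":-0.003,"dy":-0.01,"dz":-0.002,"twist":0,"grip":-0.3},{"dx":-0.004,"dy":-0.014,"dz":-0.003,"twist":0,"grip":-0.3},{"dx":-0.004,"dy":-0.015,"dz":-0.004,"twist":0,"grip":-0.3},{"dx":-0.004,"dy":-0.015,"dz":-0.004,"twist":0,"grip":-0.3}]' 3
python3 lab.py
```

```text
t: 7.05
eef_pos: [0.4098, -0.1823, 0.0637]
ee_rot: [-3.141, -0.0, -1.836]
force: [1.3, -0.2, -0.4]
width: 0.0562
gripper_force: 3.0
wrist [319.0604 227.2858] [ 276  205   87   44 3097]
wrist [319.0339 299.9813] [ 272  290   95   21 1179]
side [375.9091 171.4675] [369 166  16  11  77]
side [375.9444 177.4167] [366 174  20   8  36]
7.15 [ 1.0463 -0.0606 -1.4497] [ 0.4094 -0.1827  0.0638]
t: 7.57
eef_pos: [0.4055, -0.1971, 0.0597]
ee_rot: [-3.142, -0.0, -1.837]
force: [0.6, -2.1, 1.0]
width: 0.056
gripper_force: 3.0
wrist [319.0833 231.3792] [ 276  214   87   34 2342]
wrist [319.4773 298.9858] [ 271  285   97   26 1475]
side [379.2174 168.7681] [372 164  16  10  69]
side [378.     174.2895] [369 171  19   7  38]
7.6667 [ 0.205  -1.2663  1.5858] [ 0.4056 -0.1968  0.0598]
```

```bash
cat > pr.py <<'E'
from h import *
c=arm.get_calibration('wrist');M=np.linalg.inv(c['tool_from_camera'])
def proj(P):
    q=(M@np.append(P,1))[:3];r=np.arctan2(np.hypot(q[0],q[1]),q[2]);k=r/np.hypot(q[0],q[1])
    return c['cx']+c['fx']*k*q[0],c['cy']+c['fy']*k*q[1]
E
python3 - <<'E'
from pr import *
# rotation th about grasp point; label lo/hi rows
for g in(75,80,85):
  for th in(60,70,80,90,95):
    t=np.radians(th);o=[]
    for z in(41,76,96):
        # along -u (tool x): contact dir ; d=z-g along pack axis, label offset 20
        d=(z-g)/1e3;n=.02
        x=-d*np.cos(t)+n*np.sin(t); zz=-(d*np.sin(t)+n*np.cos(t))-.019
        o.append(round(proj([x,0,zz])[1]))
    print(g,th,o)
E
```

```text
75 60 [189, 242, 280]
75 70 [193, 236, 268]
75 80 [200, 231, 256]
75 90 [207, 228, 244]
75 95 [211, 226, 239]
80 60 [182, 233, 270]
80 70 [188, 229, 260]
80 80 [196, 226, 249]
80 90 [205, 224, 240]
80 95 [210, 224, 235]
85 60 [176, 225, 260]
85 70 [184, 222, 251]
85 80 [193, 221, 243]
85 90 [203, 221, 235]
85 95 [208, 221, 232]
```

The label rows (214–248) mean a tilt of about 79° with the grasp near z=70 mm. I drag about 16 mm more while lowering, then press the end flat.

```bash
python3 -m crank '[{"dx":-0.001,"dy":-0.004,"dz":-0.001,"twist":0,"grip":-0.3},{"dx":-0.002,"dy":-0.008,"dz":-0.002,"twist":0,"grip":-0.3},{"dx":-0.003,"dy":-0.012,"dz":-0.003,"twist":0,"grip":-0.3},{"dx":-0.004,"dy":-0.016,"dz":-0.004,"twist":0,"grip":-0.3},{"dx":-0.004,"dy":-0.016,"dz":-0.006,"twist":0,"grip":-0.3}]' 3
python3 lab.py
python3 -m crank '[{"dx":0,"dy":0,"dz":-0.001,"twist":0,"grip":-0.3},{"dx":0,"dy":0,"dz":-0.003,"twist":0,"grip":-0.3},{"dx":0,"dy":0,"dz":-0.005,"twist":0,"grip":-0.3},{"dx":0,"dy":0,"dz":-0.005,"twist":0,"grip":-0.3},{"dx":0,"dy":0,"dz":-0.005,"twist":0,"grip":-0.3}]' 3
python3 lab.py
```

```text
t: 8.08
eef_pos: [0.4012, -0.2132, 0.0537]
ee_rot: [3.141, -0.0, -1.837]
force: [-0.2, 1.4, 3.8]
width: 0.0559
gripper_force: 3.0
wrist [319.2097 240.0938] [ 277  228   86   24 1588]
wrist [318.7368 299.5654] [ 270  285   99   25 1360]
side [382.     166.3214] [375 162  16   9  56]
side [380.8537 171.3415] [372 168  19   7  41]
8.1833 [ 0.91   -0.7023 -1.0184] [ 0.4012 -0.2128  0.0534]
t: 8.6
eef_pos: [0.4013, -0.2125, 0.0483]
ee_rot: [3.141, -0.0, -1.836]
force: [-0.1, -0.2, -3.1]
width: 0.0561
gripper_force: 3.0
wrist [319.0638 245.4492] [ 276  233   87   26 1692]
wrist [311.7037 299.7178] [269 295 102  15 567]
side [381.5094 167.0377] [375 163  15   8  53]
side [381.0714 172.2143] [372 169  19   7  42]
8.7 [-0.1305  0.4918 -3.0129] [ 0.4013 -0.2126  0.0484]
```

Run:
```python
from pr import *
for g in(58,62,66,70):
  for th in(75,80,85,90,95):
    t=np.radians(th);o=[]
    for z in(41,76,96):
        d=(z-g)/1e3;n=.018
        x=-d*np.cos(t)+n*np.sin(t); zz=-(d*np.sin(t)+n*np.cos(t))-.019
        o.append(round(proj([x,0,zz])[1]))
    print(g,th,o,o[1]-o[0])
f=cv2.imread('pics/wl.png');s=cv2.imread('pics/sl.png')
a=cv2.resize(s[130:240,300:460],(640,440),interpolation=2)
cv2.imwrite('pics/v9.png',np.vstack([a,cv2.resize(f[200:320,160:480],(427,160))[:, :427] if 0 else np.pad(cv2.resize(f[200:320,160:480],(427,160)),((0,0),(0,213),(0,0)))]))
```

```text
58 75 [216, 261, 296] 45
58 80 [217, 256, 287] 39
58 85 [218, 251, 277] 33
58 90 [220, 246, 267] 26
58 95 [222, 241, 257] 19
62 75 [212, 255, 288] 43
62 80 [213, 250, 280] 37
62 85 [215, 246, 271] 31
62 90 [217, 242, 262] 25
62 95 [220, 238, 254] 18
66 75 [208, 249, 281] 41
66 80 [210, 245, 273] 35
66 85 [212, 242, 266] 30
66 90 [215, 239, 258] 24
66 95 [218, 236, 250] 18
70 75 [204, 244, 274] 40
70 80 [207, 241, 267] 34
70 85 [210, 238, 260] 28
70 90 [213, 235, 254] 22
70 95 [217, 233, 247] 16
```

View pics/v9.png

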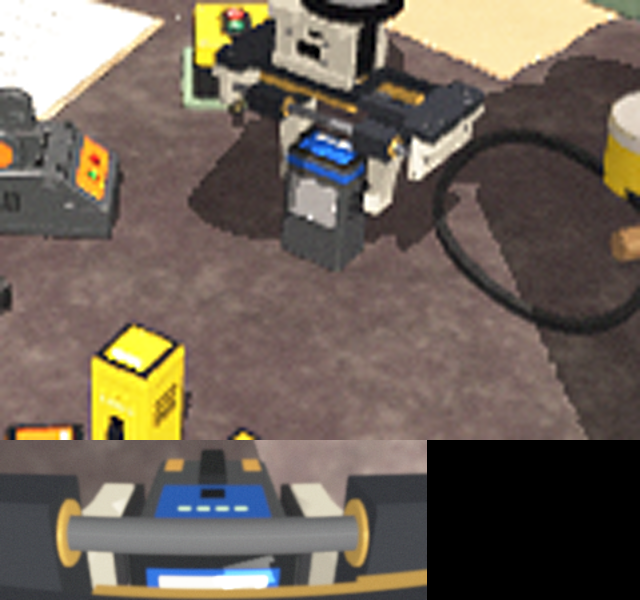

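The side view shows the pack nearly upright in the fingers, contact end at the bench and label to the right. I lower a little further to square it, then release it; it will settle flat.

```bash
python3 -m crank '[{"dx":0,"dy":0,"dz":-0.002,"twist":0,"grip":-0.3},{"dx":0,"dy":0,"dz":-0.004,"twist":0,"grip":-0.3},{"dx":0,"dy":0,"dz":-0.004,"twist":0,"grip":-0.3},{"dx":0,"dy":0,"dz":-0.004,"twist":0,"grip":-0.3},{"dx":0,"dy":0,"dz":-0.004,"twist":0,"grip":-0.3}]' 3
python3 lab.py
python3 -m crank '[{"dx":0,"dy":0,"dz":0,"twist":0,"grip":0.35},{"dx":0,"dy":0,"dz":0,"twist":0,"grip":0.4},{"dx":0,"dy":0,"dz":0,"twist":0,"grip":0.5},{"dx":0,"dy":0,"dz":0,"twist":0,"grip":1},{"dx":0,"dy":0,"dz":0,"twist":0,"grip":1}]' 3
python3 lab.py
```

```text
t: 9.12
eef_pos: [0.4016, -0.2126, 0.0445]
ee_rot: [3.142, 0.0, -1.836]
force: [-0.7, 0.3, -2.1]
width: 0.0562
gripper_force: 3.0
wrist [319.0221 246.2031] [ 276  236   87   23 1492]
wrist [306.9672 303.9081] [267 301 105   9 457]
side [380.9796 167.    ] [375 163  14   8  49]
side [380.7333 172.1778] [371 169  20   7  45]
9.2167 [-0.7817 -0.0847 -3.0913] [ 0.4016 -0.2126  0.0446]
t: 9.63
eef_pos: [0.4017, -0.2127, 0.0449]
ee_rot: [-3.141, 0.0, -1.836]
force: [0.1, -0.2, -0.0]
width: 0.0736
gripper_force: 0.0
wrist [319.3097 246.1729] [ 276  236   88   23 1498]
wrist [302.9726 303.5457] [268 301 102   9 438]
side [381.7636 167.0727] [375 163  16   8  55]
side [382.0612 172.1633] [372 169  21   8  49]
9.7333 [ 0.6887 -0.0025 -0.0146] [ 0.4017 -0.2127  0.0448]
```

The pack stands on its own; the label rows did not change on release. I back off to look at it from above.

```bash
python3 -m crank '[{"dx":0,"dy":0,"dz":0.025,"twist":0,"grip":1},{"dx":0,"dy":0,"dz":0.06,"twist":0,"grip":1},{"dx":0,"dy":0,"dz":0.1,"twist":0,"grip":1},{"dx":0.01,"dy":0.04,"dz":0.13,"twist":0,"grip":1},{"dx":0.021,"dy":0.077,"dz":0.16,"twist":0,"grip":1}]'
python3 -m crank '[{"dx":0,"dy":0,"dz":0.005,"twist":0,"grip":1},{"dx":0,"dy":0,"dz":0.005,"twist":0,"grip":1},{"dx":0,"dy":0,"dz":0.005,"twist":0,"grip":1},{"dx":0,"dy":0,"dz":0.005,"twist":0,"grip":1},{"dx":0,"dy":0,"dz":0.005,"twist":0,"grip":1}]'
python3 - <<'E'
from h import *
f,p=grab('wrist','w5');print(p)
for c in('blue','white'):
  for ce,st,r in blobs(f,c,60):
    if 220<ce[0]<420 and ce[1]<225:
      b=cast('wrist',cv2.boxPoints(r),.096,p);print(c,ce,st,cast('wrist',ce,.096,p)[0,:2],'\n',b[:,:2])
      for i in range(2):d=b[i+1]-b[i];print(np.linalg.norm(d),np.degrees(np.arctan2(d[1],d[0])))
# dark outline around top: hull of blue+white
h=cv2.cvtColor(f,cv2.COLOR_RGB2HSV)
E
```

```text
t: 10.15
eef_pos: [0.4187, -0.1485, 0.1967]
ee_rot: [-3.14, 0.001, -1.84]
force: [0.9, -0.7, -0.3]
width: 0.0878
gripper_force: 0.0
t: 10.57
eef_pos: [0.4179, -0.1489, 0.1983]
ee_rot: [3.139, -0.001, -1.837]
force: [-0.3, -0.2, -0.7]
width: 0.0876
gripper_force: 0.0
(array([ 0.4179, -0.1489,  0.1983]), array([ 3.139 , -0.0008, -1.8373]))
blue [317.4006 143.7246] [ 292  125   52   34 1358] [ 0.4069 -0.1979] 
 [[ 0.4232 -0.2189]
 [ 0.3821 -0.2077]
 [ 0.3892 -0.1806]
 [ 0.4309 -0.192 ]]
0.04258897507277102 164.67559289471754
0.027994365125304642 75.31017689087837
white [308.6462 132.9154] [297 129  29   7 130] [ 0.4116 -0.2087] 
 [[ 0.4201 -0.2145]
 [ 0.3975 -0.2083]
 [ 0.3988 -0.2034]
 [ 0.4214 -0.2096]]
0.023388751106030743 164.48831576150477
0.005058325995620579 74.84639927898026
```

The blue pack stands at (0.406,-0.200), turned 74.8°, with its white bar on the label side as expected. I turn 90° to regrip across x.

```bash
python3 -m crank '[{"dx":0,"dy":-0.01,"dz":0,"twist":6,"grip":1},{"dx":0,"dy":-0.02,"dz":0,"twist":12,"grip":1},{"dx":0,"dy":-0.03,"dz":0,"twist":18,"grip":1},{"dx":0,"dy":-0.04,"dz":0,"twist":24,"grip":1},{"dx":0,"dy":-0.05,"dz":0,"twist":30,"grip":1}]'
python3 -m crank '[{"dx":0,"dy":0,"dz":0,"twist":6,"grip":1},{"dx":0,"dy":0,"dz":0,"twist":12,"grip":1},{"dx":0,"dy":0,"dz":0,"twist":18,"grip":1},{"dx":0,"dy":0,"dz":0,"twist":24,"grip":1},{"dx":0,"dy":0,"dz":0,"twist":30,"grip":1}]'
python3 -m crank '[{"dx":0,"dy":0,"dz":0,"twist":6,"grip":1},{"dx":0,"dy":0,"dz":0,"twist":12,"grip":1},{"dx":0,"dy":0,"dz":0,"twist":18,"grip":1},{"dx":0,"dy":0,"dz":0,"twist":24,"grip":1},{"dx":0,"dy":0,"dz":0,"twist":30,"grip":1}]'
python3 -c "
from station import arm
s=arm.get_state();print(s['q'],s['ee_rot'],s['eef_pos'])"
```

```text
t: 11.03
eef_pos: [0.4183, -0.1993, 0.1987]
ee_rot: [3.14, 0.001, -1.308]
force: [0.5, 0.2, -0.3]
width: 0.0873
gripper_force: 0.0
t: 11.45
eef_pos: [0.4183, -0.1989, 0.1987]
ee_rot: [3.14, 0.001, -0.785]
force: [0.5, 0.6, -0.6]
width: 0.0875
gripper_force: 0.0
t: 11.87
eef_pos: [0.4183, -0.1988, 0.1987]
ee_rot: [3.141, 0.002, -0.261]
force: [0.8, -0.6, 0.7]
width: 0.0873
gripper_force: 0.0
[-1.68098217e-02  2.67482970e-02 -4.76128755e-01 -3.42265923e-05
 -1.06991993e+00  1.32616626e+00] [ 3.14113720e+00  1.94835430e-03 -2.61456802e-01] [ 0.41825316 -0.19884717  0.19870752]
```

```bash
python3 -m crank '[{"dx":-0.006,"dy":0,"dz":-0.03,"twist":0,"grip":1},{"dx":-0.012,"dy":-0.001,"dz":-0.06,"twist":0,"grip":1},{"dx":-0.012,"dy":-0.001,"dz":-0.09,"twist":0,"grip":1},{"dx":-0.012,"dy":-0.001,"dz":-0.12,"twist":0,"grip":1},{"dx":-0.012,"dy":-0.001,"dz":-0.145,"twist":0,"grip":1}]'
python3 -m crank '[{"dx":0,"dy":0,"dz":0,"twist":0,"grip":0.2},{"dx":0,"dy":0,"dz":0,"twist":0,"grip":0},{"dx":0,"dy":0,"dz":0,"twist":0,"grip":-0.4},{"dx":0,"dy":0,"dz":0,"twist":0,"grip":-0.5},{"dx":0,"dy":0,"dz":0,"twist":0,"grip":-0.5}]' 25
python3 -m crank '[{"dx":0,"dy":0,"dz":0,"twist":0,"grip":-0.5},{"dx":0,"dy":0,"dz":0,"twist":0,"grip":-0.5},{"dx":0,"dy":0,"dz":0,"twist":0,"grip":-0.5},{"dx":0,"dy":0,"dz":0,"twist":0,"grip":-0.5},{"dx":0,"dy":0,"dz":0,"twist":0,"grip":-0.5}]' 25
```

```text
t: 12.28
eef_pos: [0.4053, -0.1998, 0.0523]
ee_rot: [3.141, 0.002, -0.267]
force: [-0.2, 1.0, -0.1]
width: 0.0875
gripper_force: 0.0
t: 12.7
eef_pos: [0.408, -0.1994, 0.0561]
ee_rot: [-3.141, -0.003, -0.265]
force: [-0.4, 0.5, 0.5]
width: 0.0599
gripper_force: 0.0
t: 13.12
eef_pos: [0.4073, -0.1992, 0.0552]
ee_rot: [-3.142, -0.001, -0.265]
force: [-1.7, 0.8, 5.9]
width: 0.0398
gripper_force: 25.0
```

Gripped at 39.8 mm. I lift and carry it to a viewing spot left of the blue charger, turning towards its final heading.

```bash
python3 -m crank '[{"dx":0,"dy":0,"dz":0.03,"twist":0,"grip":-0.5},{"dx":0,"dy":0,"dz":0.07,"twist":-6,"grip":-0.5},{"dx":0.01,"dy":0.01,"dz":0.11,"twist":-12,"grip":-0.5},{"dx":0.02,"dy":0.035,"dz":0.145,"twist":-18,"grip":-0.5},{"dx":0.04,"dy":0.07,"dz":0.145,"twist":-24,"grip":-0.5}]'
python3 -m crank '[{"dx":0.02,"dy":0.035,"dz":0,"twist":-6,"grip":-0.5},{"dx":0.04,"dy":0.07,"dz":0,"twist":-12,"grip":-0.5},{"dx":0.06,"dy":0.105,"dz":0,"twist":-18,"grip":-0.5},{"dx":0.08,"dy":0.14,"dz":0,"twist":-24,"grip":-0.5},{"dx":0.1,"dy":0.175,"dz":0,"twist":-30,"grip":-0.5}]'
python3 -m crank '[{"dx":0.02,"dy":0.035,"dz":0,"twist":-6,"grip":-0.5},{"dx":0.04,"dy":0.07,"dz":0,"twist":-12,"grip":-0.5},{"dx":0.06,"dy":0.105,"dz":0,"twist":-18,"grip":-0.5},{"dx":0.08,"dy":0.14,"dz":0,"twist":-24,"grip":-0.5},{"dx":0.1,"dy":0.175,"dz":0,"twist":-26,"grip":-0.5}]'
python3 -m crank '[{"dx":0,"dy":0.01,"dz":0,"twist":0,"grip":-0.5},{"dx":0,"dy":0.01,"dz":0,"twist":0,"grip":-0.5},{"dx":0,"dy":0.01,"dz":0,"twist":0,"grip":-0.5},{"dx":0,"dy":0.01,"dz":0,"twist":0,"grip":-0.5},{"dx":0,"dy":0.01,"dz":0,"twist":0,"grip":-0.5}]'
python3 - <<'E'
from h import *
f,p=grab('wrist','w6');print(p,arm.get_state()['q'])
for c in('blue','orange'):
  for ce,st,r in blobs(f,c,100):
    print(c,ce,st,cast('wrist',ce,.05,p)[0,:2],r)
E
```

```text
t: 13.53
eef_pos: [0.4484, -0.1312, 0.206]
ee_rot: [-3.136, -0.007, -0.69]
force: [3.4, -0.8, -2.3]
width: 0.04
gripper_force: 25.0
t: 13.95
eef_pos: [0.5463, 0.0467, 0.1991]
ee_rot: [3.141, 0.0, -1.212]
force: [1.2, -1.3, -2.6]
width: 0.0398
gripper_force: 25.0
t: 14.37
eef_pos: [0.6464, 0.2214, 0.1985]
ee_rot: [3.14, -0.001, -1.666]
force: [0.2, -1.2, -2.4]
width: 0.0401
gripper_force: 25.0
t: 14.78
eef_pos: [0.646, 0.2288, 0.1995]
ee_rot: [3.141, -0.0, -1.661]
force: [-0.0, -0.8, -2.7]
width: 0.0402
gripper_force: 25.0
(array([0.646 , 0.2288, 0.1995]), array([ 3.1411, -0.0002, -1.6607])) [ 0.6239  0.3915 -0.0002 -0.0001 -1.179  -0.714 ]
blue [83.7237 33.5796] [  60    0   49   75 1784] [0.9167 0.0024] ((82.48993682861328, 37.278778076171875), (81.48455810546875, 38.654483795166016), 79.54009246826172)
blue [353.0794 104.2682] [ 337   66   33   79 1361] [0.6059 0.1456] ((353.2362060546875, 103.82015991210938), (79.98651885986328, 18.96095085144043), 79.28687286376953)
blue [ 14.3175 195.1731] [   0   81   48  210 4032] [1.1196 0.1882] ((23.499996185302734, 185.49996948242188), (46.
[... 482 characters left out ...]
23742675781, 7.930510997772217), 0.6585431694984436)
blue [317.8363 251.6827] [287 246  65  13 788] [0.6545 0.2972] ((318.9999694824219, 252.0), (63.99999237060547, 11.999998092651367), -0.0)
blue [309.7827 297.6176] [ 288  285   43   26 1054] [0.6693 0.3556] ((309.0, 297.5), (25.0, 42.0), 90.0)
blue [346.5    296.8175] [344 286   6  24 126] [0.6266 0.3587] ((346.5, 297.5), (23.0, 5.0), 90.0)
orange [485.0264 137.815 ] [474 112  32  57 227] [0.4611 0.1858] ((485.859619140625, 137.18170166015625), (25.90054702758789, 57.71525955200195), 13.069317817687988)
orange [504.74 140.68] [487 119  36  44 150] [0.4338 0.1895] ((505.0, 140.5), (35.584041595458984, 31.119625091552734), 66.80140686035156)
```

View pics/w6.png

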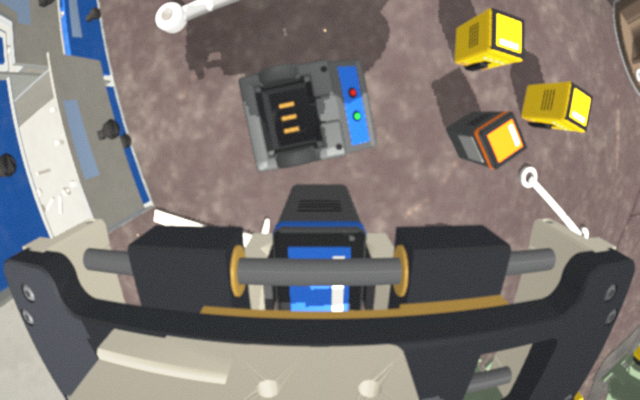

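The wrist view shows the blue charger at (310,115), with its well mouth around (289,117) and gold contacts at (289,117). The panel lies on the same side as the pack's white bar, so the label faces the right way. All ten pictures are used, so I continue with numbers only.

Run:
```python
from h import *
f=cv2.cvtColor(cv2.imread('pics/w6.png'),cv2.COLOR_BGR2RGB)
h=cv2.cvtColor(f,cv2.COLOR_RGB2HSV)
for r in(98,110,123,137):
    print(r,' '.join(f'{x}:{h[r-1:r+2,x:x+3,2].mean():.0f}/{h[r-1:r+2,x:x+3,1].mean():.0f}' for x in range(230,342,3)))
m=cv2.inRange(h,(12,90,110),(30,255,255))
n,l,st,ce=cv2.connectedComponentsWithStats(m)
for i in range(1,n):
    if st[i,4]>15 and 230<ce[i,0]<340 and 60<ce[i,1]<180: print('gold',ce[i],st[i])
```

```text
98 230:162/41 233:161/41 236:154/43 239:139/37 242:92/12 245:95/8 248:101/5 251:103/7 254:79/8 257:46/19 260:51/15 263:70/13 266:71/7 269:49/19 272:44/17 275:46/26 278:46/18 281:46/17 284:44/19 287:46/16 290:45/17 293:45/18 296:46/22 299:46/17 302:48/23 305:47/21 308:43/19 311:43/17 314:56/13 317:78/10 320:94/9 323:110/8 326:121/7 329:147/5 332:155/6 335:142/6 338:124/5 341:120/66
110 230:157/42 233:147/42 236:147/42 239:147/41 242:135/33 245:130/4 248:110/5 251:101/5 254:102/5 257:70/13 260:44/18 263:55/13 266:71/9 269:67/10 272:54/17 275:52/14 278:52/34 281:51/39 284:45/20 287:43/20 290:44/26 293:45/14 296:43/16 299:44/23 302:45/25 305:46/28 308:44/22 311:47/19 314:49/16 317:91/8 320:103/9 323:131/3 326:156/4 329:156/5 332:155/4 335:153/4 338:140/5 341:133/4
123 230:152/42 233:145/43 236:142/41 239:141/44 242:139/44 245:127/29 248:135/4 251:146/5 254:152/6 257:150/4 260:89/6 263:56/12 266:57/14 269:73/7 272:66/8 275:45/10 278:41/20 281:49/27 284:44/23 287:41/11 290:41/19 293:43/19 296:45/21 299:42/20 302:43/22 305:45/20 308:45/22 311:42/24 314:43/18 317:44/18 320:79/7 323:110/7 326:126/6 329:135/7 332:143/4 335:148/5 338:132/6 341:129/5
137 230:155/42 233:150/43 236:145/42 239:144/43 242:143/43 245:146/41 248:137/31 251:136/6 254:146/6 257:151/5 260:151/4 263:91/5 266:59/12 269:63/9 272:73/12 275:64/12 278:40/23 281:41/24 284:40/24 287:39/17 290:40/21 293:41/13 296:42/22 299:43/24 302:41/24 305:41/29 308:42/22 311:43/22 314:44/24 317:38/16 320:54/16 323:98/7 326:145/3 329:156/5 332:155/4 335:157/4 338:157/5 341:133/7
gold [286.0549 104.6154] [278 101  17   8  91]
gold [288.5952 116.9286] [281 114  16   7  84]
gold [291.0769 129.5714] [283 126  17   8  91]
```

Run:
```python
from h import *
f=cv2.cvtColor(cv2.imread('pics/w6.png'),cv2.COLOR_BGR2RGB)
p=(np.array([0.646 , 0.2288, 0.1995]), np.array([ 3.1411, -0.0002, -1.6607]))
A=lambda P,z:cast('wrist',P,z,p)[:,:2]
back=A([(256,98),(258.5,110),(261,123),(264,137)],.062);front=A([(317,98),(322,137)],.062);rear=A([(242,98),(244.5,110),(247,123),(249.5,137)],.062)
gold=A([(286.05,104.6),(288.6,116.9),(291.1,129.6)],.017)
h=cv2.cvtColor(f,cv2.COLOR_RGB2HSV)
m=cv2.inRange(h,*MASK['blue']);m[:,:330]=0;m[:,375:]=0;m[155:]=0;m[:60]=0
# panel: inner/outer edges per row
L=[];Rr=[]
for r in range(74,138,4):
    x=np.where(m[r])[0];L.append((x.min()-.5,r));Rr.append((x.max()+.5,r))
def ang(q):
    v=cv2.fitLine(np.float32(q),2,0,.01,.01).ravel();a=np.degrees(np.arctan2(v[1],v[0]));return a%180
PL,PR=A(L,.055),A(Rr,.037)
for n,q in dict(back=back,rear=rear,front=front,gold=gold,PL=PL,PR=PR).items(): print(n,ang(q),q.mean(0))
a=np.radians(np.mean([ang(q) for q in(back,rear,gold,PL,PR)])-90)
ex=np.array([np.cos(a),np.sin(a)]);ey=np.array([-ex[1],ex[0]]);print(np.degrees(a))
for n,q in dict(back=back,rear=rear,front=front,gold=gold,PL=PL,PR=PR).items(): print(n,'x',(q@ex).mean(),'y',(q@ey))
ys,xs=np.where(m); pc=A(np.c_[xs,ys],.046);print('panel y',(pc@ey).min(),(pc@ey).max(),(pc@ex).min(),(pc@ex).max())
g0=gold[1]
bx=(back@ex).mean()-.0265;rx=(rear@ex).mean()-.044;fx=(front@ex).mean()+.0265
print('x est',bx,rx,fx,'y',(gold@ey).mean())
print('origin',ex*np.mean([bx,fx,rx])+ey*(gold@ey).mean())
```

```text
back 95.55791 [0.6966 0.1496]
rear 94.819695 [0.7105 0.1478]
front 92.0659 [0.64   0.1562]
gold 95.71468 [0.6734 0.152 ]
PL 95.8455 [0.6155 0.1449]
PR 95.83763 [0.5943 0.1454]
5.555076
back x 0.7078412819534647 y [0.0626 0.0746 0.0874 0.1013]
rear x 0.7214326984533087 y [0.0594 0.0715 0.0844 0.0983]
front x 0.6521660707175211 y [0.0748 0.1123]
gold x 0.6849410994698495 y [0.0721 0.086  0.1003]
PL x 0.6266702041639544 y [0.0544 0.0585 0.0626 0.0667 0.0707 0.0746 0.0786 0.0827 0.0867 0.0906
 0.0946 0.0986 0.1026 0.1065 0.1105 0.1146]
PR x 0.6056167603376326 y [0.0553 0.0595 0.0638 0.0681 0.0724 0.0765 0.0808 0.0851 0.0894 0.0935
 0.0978 0.102  0.1063 0.1104 0.1147 0.119 ]
panel y 0.04515787955378894 0.1262509340477822 0.6067585641671077 0.6258746971888467
x est 0.6813412819534648 0.6774326984533087 0.678666070717521 y 0.0861204830821116
origin [0.6676 0.1515]
```

Charger pose: well centre (0.668,0.151), turned +5.7°. The x estimates from the back, front and rear edges agree within 4 mm, and the y values from contacts and panel agree within 0.5 mm. I move above it.

```bash
python3 -m crank '[{"dx":0.011,"dy":-0.035,"dz":0,"twist":5,"grip":-0.5},{"dx":0.022,"dy":-0.0774,"dz":0,"twist":10.8,"grip":-0.5},{"dx":0.022,"dy":-0.0774,"dz":-0.02,"twist":10.8,"grip":-0.5},{"dx":0.022,"dy":-0.0774,"dz":-0.0445,"twist":10.8,"grip":-0.5},{"dx":0.022,"dy":-0.0774,"dz":-0.0445,"twist":10.8,"grip":-0.5}]' 25
python3 -m crank '[{"dx":0,"dy":0,"dz":0,"twist":0,"grip":-0.5},{"dx":0,"dy":0,"dz":0,"twist":0,"grip":-0.5},{"dx":0,"dy":0,"dz":0,"twist":0,"grip":-0.5},{"dx":0,"dy":0,"dz":0,"twist":0,"grip":-0.5},{"dx":0,"dy":0,"dz":0,"twist":0,"grip":-0.5}]'
```

```text
t: 15.25
eef_pos: [0.6656, 0.1497, 0.1508]
ee_rot: [3.135, -0.001, -1.475]
force: [-1.8, -0.1, -5.1]
width: 0.0399
gripper_force: 25.0
t: 15.67
eef_pos: [0.6687, 0.1529, 0.1563]
ee_rot: [-3.14, 0.001, -1.471]
force: [0.3, -0.4, -2.9]
width: 0.0398
gripper_force: 25.0
```

```bash
python3 -m crank '[{"dx":-0.0007,"dy":-0.0015,"dz":-0.006,"twist":0,"grip":-0.5},{"dx":-0.0007,"dy":-0.0015,"dz":-0.014,"twist":0,"grip":-0.5},{"dx":-0.0007,"dy":-0.0015,"dz":-0.022,"twist":0,"grip":-0.5},{"dx":-0.0007,"dy":-0.0015,"dz":-0.029,"twist":0,"grip":-0.5},{"dx":-0.0007,"dy":-0.0015,"dz":-0.034,"twist":0,"grip":-0.5}]' 25
python3 -m crank '[{"dx":0,"dy":0,"dz":-0.003,"twist":0,"grip":-0.5},{"dx":0,"dy":0,"dz":-0.005,"twist":0,"grip":-0.5},{"dx":0,"dy":0,"dz":-0.008,"twist":0,"grip":-0.5},{"dx":0,"dy":0,"dz":-0.01,"twist":0,"grip":-0.5},{"dx":0,"dy":0,"dz":-0.01,"twist":0,"grip":-0.5}]'
```

```text
t: 16.08
eef_pos: [0.667, 0.1505, 0.1193]
ee_rot: [3.14, -0.001, -1.472]
force: [0.2, 0.0, -2.9]
width: 0.0398
gripper_force: 25.0
t: 16.5
eef_pos: [0.6675, 0.1508, 0.1108]
ee_rot: [3.141, -0.0, -1.472]
force: [-0.6, 0.1, -2.9]
width: 0.0402
gripper_force: 25.0
```

It is past the chamfer with no side force, so I lower on.

```bash
python3 -m crank '[{"dx":0,"dy":0,"dz":-0.004,"twist":0,"grip":-0.5},{"dx":0,"dy":0,"dz":-0.008,"twist":0,"grip":-0.5},{"dx":0,"dy":0,"dz":-0.012,"twist":0,"grip":-0.5},{"dx":0,"dy":0,"dz":-0.016,"twist":0,"grip":-0.5},{"dx":0,"dy":0,"dz":-0.02,"twist":0,"grip":-0.5}]'
python3 -m crank '[{"dx":0,"dy":0,"dz":-0.004,"twist":0,"grip":-0.5},{"dx":0,"dy":0,"dz":-0.008,"twist":0,"grip":-0.5},{"dx":0,"dy":0,"dz":-0.012,"twist":0,"grip":-0.5},{"dx":0,"dy":0,"dz":-0.016,"twist":0,"grip":-0.5},{"dx":0,"dy":0,"dz":-0.0175,"twist":0,"grip":-0.5}]'
```

```text
t: 16.92
eef_pos: [0.6675, 0.1507, 0.0905]
ee_rot: [3.141, -0.0, -1.472]
force: [0.1, -0.5, -2.4]
width: 0.0397
gripper_force: 25.0
t: 17.33
eef_pos: [0.6674, 0.1507, 0.0727]
ee_rot: [3.141, -0.0, -1.472]
force: [1.0, 0.7, -2.7]
width: 0.04
gripper_force: 25.0
```

```bash
python3 -m crank '[{"dx":0,"dy":0,"dz":-0.0005,"twist":0,"grip":-0.5},{"dx":0,"dy":0,"dz":-0.001,"twist":0,"grip":-0.5},{"dx":0,"dy":0,"dz":-0.0015,"twist":0,"grip":-0.5},{"dx":0,"dy":0,"dz":-0.002,"twist":0,"grip":-0.5},{"dx":0,"dy":0,"dz":-0.002,"twist":0,"grip":-0.5}]'
```

```text
t: 17.75
eef_pos: [0.6677, 0.1508, 0.0717]
ee_rot: [-3.141, 0.0, -1.472]
force: [-0.4, 0.3, -4.7]
width: 0.0401
gripper_force: 25.0
```

```bash
python3 -m crank '[{"dx":0,"dy":0,"dz":-0.001,"twist":0,"grip":-0.5},{"dx":0,"dy":0,"dz":-0.002,"twist":0,"grip":-0.5},{"dx":0,"dy":0,"dz":-0.002,"twist":0,"grip":-0.5},{"dx":0,"dy":0,"dz":-0.002,"twist":0,"grip":-0.5},{"dx":0,"dy":0,"dz":-0.002,"twist":0,"grip":-0.5}]' 10
```

```text
t: 18.17
eef_pos: [0.6678, 0.1509, 0.0712]
ee_rot: [-3.141, 0.0, -1.471]
force: [-4.3, -0.4, 7.6]
width: 0.0401
gripper_force: 10.0
```

It is home: +7.6 N from the floor at the expected height of 0.0712. I release, rise and go to look at the orange pack.

```bash
python3 -m crank '[{"dx":0,"dy":0,"dz":0.001,"twist":0,"grip":0.1},{"dx":0,"dy":0,"dz":0.001,"twist":0,"grip":0.3},{"dx":0,"dy":0,"dz":0.001,"twist":0,"grip":0.5},{"dx":0,"dy":0,"dz":0.001,"twist":0,"grip":0.7},{"dx":0,"dy":0,"dz":0.001,"twist":0,"grip":0.8}]' 10
python3 -m crank '[{"dx":0,"dy":0,"dz":0.01,"twist":0,"grip":0.8},{"dx":0,"dy":0,"dz":0.04,"twist":0,"grip":0.8},{"dx":0,"dy":0,"dz":0.07,"twist":0,"grip":0.8},{"dx":0,"dy":0,"dz":0.105,"twist":0,"grip":1},{"dx":-0.02,"dy":0.01,"dz":0.135,"twist":0,"grip":1}]'
python3 -m crank '[{"dx":-0.03,"dy":0.02,"dz":0,"twist":0,"grip":1},{"dx":-0.06,"dy":0.04,"dz":0,"twist":0,"grip":1},{"dx":-0.09,"dy":0.06,"dz":0,"twist":0,"grip":1},{"dx":-0.12,"dy":0.08,"dz":0,"twist":0,"grip":1},{"dx":-0.15,"dy":0.1,"dz":0,"twist":0,"grip":1}]'
python3 -m crank '[{"dx":-0.03,"dy":0.02,"dz":0,"twist":0,"grip":1},{"dx":-0.035,"dy":0.02,"dz":0,"twist":0,"grip":1},{"dx":-0.035,"dy":0.02,"dz":0,"twist":0,"grip":1},{"dx":-0.035,"dy":0.02,"dz":0,"twist":0,"grip":1},{"dx":-0.035,"dy":0.02,"dz":0,"twist":0,"grip":1}]'
python3 - <<'E'
from h import *
f,p=grab('wrist','w7');print(p,arm.get_state()['q'])
MASK['yellow']=((20,150,120),(35,255,255))
for c in('blue','orange','white','yellow'):
  for ce,st,r in blobs(f,c,60):
    if 100<ce[0]<560 and ce[1]<225: print(c,ce,st,cast('wrist',ce,.09,p)[0,:2],r)
E
```

```text
t: 18.58
eef_pos: [0.6677, 0.1507, 0.0705]
ee_rot: [3.142, -0.0, -1.472]
force: [-0.9, -0.6, -0.3]
width: 0.0677
gripper_force: 0.0
t: 19.0
eef_pos: [0.6498, 0.1596, 0.208]
ee_rot: [-3.14, -0.001, -1.473]
force: [0.7, 0.7, 0.9]
width: 0.0853
gripper_force: 0.0
t: 19.42
eef_pos: [0.4963, 0.2614, 0.2065]
ee_rot: [-3.141, 0.001, -1.472]
force: [-0.1, 1.6, 0.5]
width: 0.0876
gripper_force: 0.0
t: 19.83
eef_pos: [0.4634, 0.2806, 0.206]
ee_rot: [-3.141, 0.0, -1.472]
force: [0.8, -0.7, -0.4]
width: 0.0875
gripper_force: 0.0
(array([0.4634, 0.2806, 0.206 ]), array([-3.1411,  0.0002, -1.4721])) [ 0.906   0.1551 -0.3136  0.0002 -1.102  -0.8081]
blue [201.677   54.1888] [ 191   19   23   71 1446] [0.5848 0.1555] ((202.0, 54.0), (70.0, 22.0), 90.0)
blue [135.2161  55.4945] [111  23  30  60 273] [0.6596 0.1531] ((134.2789306640625, 56.80936050415039), (22.287776947021484, 64.87805938720703), 23.782032012939453)
blue [114.399   52.6061] [104  28  25  48 782] [0.6879 0.1476] ((116.0576171875, 51.50221633911133), (23.059873580932617, 47.8108024597168), 2.2025980949401855)
blue [151.8058  54.5196] [1
[... 1348 characters left out ...]
518 0.1104] ((355.5, 17.0), (34.0, 51.0), 90.0)
yellow [431.5255  79.6943] [ 407   44   59   63 1374] [0.3736 0.1597] ((431.5650634765625, 80.8688735961914), (63.203121185302734, 52.2832145690918), 73.66395568847656)
yellow [459.5251  70.9787] [439  50  40  47 937] [0.346  0.1454] ((459.0, 72.99999237060547), (33.093807220458984, 36.67151641845703), 26.56505012512207)
yellow [332.5781  80.0208] [315  73  36  13 192] [0.4632 0.1738] ((332.2059020996094, 80.82353973388672), (10.914103507995605, 34.440059661865234), 75.96376037597656)
yellow [331.5984 102.359 ] [315  94  38  21 493] [0.4621 0.1937] ((333.5780944824219, 98.99754333496094), (22.22391700744629, 32.49630355834961), 69.775146484375)
```

The blue pack's bar is on the panel side and its charger looks right. Now the orange pack's top panel in world coordinates.

```bash
cat > otop.py <<'E'
from h import *
def otop(fn,p,box,z):
    f=cv2.cvtColor(cv2.imread(fn),cv2.COLOR_BGR2RGB);h=cv2.cvtColor(f,cv2.COLOR_RGB2HSV)
    x0,x1,y0,y1=box
    o=cv2.inRange(h,(4,90,120),(30,255,255));w=cv2.inRange(h,*MASK['white'])
    for n,m in(('o+w',o|w),('w',w)):
        k=np.zeros_like(m);k[y0:y1,x0:x1]=m[y0:y1,x0:x1]
        k=cv2.morphologyEx(k,cv2.MORPH_OPEN,np.ones((3,3),np.uint8))
        nn,l,st,ce=cv2.connectedComponentsWithStats(k)
        for i in range(1,nn):
            if st[i,4]<80: continue
            q=cast('wrist',np.argwhere(l==i)[:,::-1],z,p)[:,:2]
            c,s,a=cv2.minAreaRect((q*1000).astype(np.float32))
            print(n,st[i],'rect',np.round(c,1),np.round(s,1),round(a,1))
E
python3 - <<'E'
from otop import *
otop('pics/w7.png',(np.array([0.4634, 0.2806, 0.206 ]), np.array([-3.1411,  0.0002, -1.4721])),(300,372,60,130),.09)
f=cv2.imread('pics/w7.png')[:,:,::-1];h=cv2.cvtColor(f.copy(),cv2.COLOR_RGB2HSV)
for r in range(64,128,4): print(r,' '.join('#' if h[r,x,1]>120 and h[r,x,2]>120 and h[r,x,0]<32 else 'W' if h[r,x,2]>190 and h[r,x,1]<90 else 'd' if h[r,x,2]<90 else '.' for x in range(298,376,2)))
E
```

```text
o+w [ 310   71   49   46 1495] rect [460.6 184.9] [36.8 33. ] 27.1
w [341  76  13  25 160] rect [449.8 179.4] [ 6.3 23.1] 27.1
64 . . . . . d . . . . . . . . . d . . . . . d d d d d d . . . . . . . . . . . .
68 . . . . . d d . . d . . . d d d d d d d d d d d d d d d . . . . . . . . . . .
72 . . . d . d . d d . d d d d d d d d d . # # # # # # d d . . . . . . . . . . .
76 . . . . d d d d d d d d d d . # # # # # # # W W W # # d d . . . . . . . . . .
80 . . . d d d d d d # # # # # # # # # # # # W W W W W # . d d . . . . . . . . .
84 . . . d d d # # # # # # # # # # # # # # # # W W W W # # d d d . . . . . . . .
88 . . . d d d d # # # # # # # # # # # # # # # # W W W W # # d d . . . . . . . .
92 . . . . d d d # # # # # # # # # # # # # # # # # W W W W # # d d . . . . . . .
96 . . . . . d d d # # # # # # # # # # # # # # # # # W W W . # d d d . . . . . .
100 . . . . . . d d d # # # # # # # # # # # # # # # # . W W # # # d d d . . . . .
104 . . . . . . . d d . # # # # # # # # # # # # # # # # # # # . d d d d . . . . .
108 . . . . . . . . d d # # # # # # # # # # # # # # . d d d d d d d d . . . . . .
112 . . . . . . . . d d d # # # # # # # # . d d d d d . . . . . . . . . . . . . .
116 . . . . . . . . . d d d # # . d d d d d . . . . . . . . . . . . . . . . . . .
120 . . . . . . . . . . d d d d d . . . . . . . . . . . . . . . . . . . . . . . .
124 . . . . . . . . . . . . . . . . . . . . . . . . . . . . . . . . . . . . . . .
```

The orange pack is at (0.461,0.185), its x axis at 27°, and the panel is 37×33 mm as it should be. I grip across x with the fingers part open, to stay clear of the yellow look-alikes.

```bash
python3 -m crank '[{"dx":-0.001,"dy":-0.03,"dz":0,"twist":7,"grip":0.6},{"dx":-0.002,"dy":-0.06,"dz":0,"twist":14,"grip":0.6},{"dx":-0.0028,"dy":-0.0957,"dz":0,"twist":21.4,"grip":0.6},{"dx":-0.0028,"dy":-0.0957,"dz":-0.03,"twist":21.4,"grip":0.6},{"dx":-0.0028,"dy":-0.0957,"dz":-0.05,"twist":21.4,"grip":0.6}]'
python3 -m crank '[{"dx":0,"dy":0,"dz":-0.02,"twist":0,"grip":0.6},{"dx":0,"dy":0,"dz":-0.02,"twist":0,"grip":0.6},{"dx":0,"dy":0,"dz":-0.02,"twist":0,"grip":0.6},{"dx":0,"dy":0,"dz":-0.02,"twist":0,"grip":0.6},{"dx":0,"dy":0,"dz":-0.02,"twist":0,"grip":0.6}]'
```

```text
t: 20.3
eef_pos: [0.4606, 0.1829, 0.1551]
ee_rot: [-3.14, 0.001, -1.101]
force: [0.4, 1.0, -1.7]
width: 0.0704
gripper_force: 0.0
t: 20.72
eef_pos: [0.4609, 0.1855, 0.1369]
ee_rot: [-3.14, 0.0, -1.098]
force: [-0.2, 0.2, 0.5]
width: 0.0703
gripper_force: 0.0
```

Well aligned (yaw −62.9°). I descend and grip.

```bash
python3 -m crank '[{"dx":0,"dy":0,"dz":-0.02,"twist":0,"grip":0.6},{"dx":0,"dy":0,"dz":-0.04,"twist":0,"grip":0.6},{"dx":0,"dy":0,"dz":-0.06,"twist":0,"grip":0.6},{"dx":0,"dy":0,"dz":-0.078,"twist":0,"grip":0.6},{"dx":0,"dy":0,"dz":-0.083,"twist":0,"grip":0.6}]'
python3 -m crank '[{"dx":0,"dy":0,"dz":0,"twist":0,"grip":0.2},{"dx":0,"dy":0,"dz":0,"twist":0,"grip":0},{"dx":0,"dy":0,"dz":0,"twist":0,"grip":-0.3},{"dx":0,"dy":0,"dz":0,"twist":0,"grip":-0.3},{"dx":0,"dy":0,"dz":0,"twist":0,"grip":-0.3}]' 25
python3 -m crank '[{"dx":0,"dy":0,"dz":0,"twist":0,"grip":-0.3},{"dx":0,"dy":0,"dz":0,"twist":0,"grip":-0.3},{"dx":0,"dy":0,"dz":0,"twist":0,"grip":-0.3},{"dx":0,"dy":0,"dz":0,"twist":0,"grip":-0.3},{"dx":0,"dy":0,"dz":0,"twist":0,"grip":-0.3}]' 25
```

```text
t: 21.13
eef_pos: [0.4593, 0.1848, 0.0513]
ee_rot: [3.14, -0.0, -1.098]
force: [0.2, -1.2, -0.6]
width: 0.0699
gripper_force: 0.0
t: 21.55
eef_pos: [0.4604, 0.1856, 0.0538]
ee_rot: [-3.14, 0.0, -1.098]
force: [-0.6, 0.6, 6.4]
width: 0.0478
gripper_force: 25.0
t: 21.97
eef_pos: [0.4604, 0.1856, 0.0538]
ee_rot: [-3.14, 0.0, -1.098]
force: [-2.9, -0.4, 7.3]
width: 0.0473
gripper_force: 25.0
```

```bash
python3 -m crank '[{"dx":0,"dy":0,"dz":0.03,"twist":0,"grip":-0.3},{"dx":0,"dy":0,"dz":0.07,"twist":0,"grip":-0.3},{"dx":0,"dy":0,"dz":0.11,"twist":0,"grip":-0.3},{"dx":0,"dy":-0.01,"dz":0.15,"twist":0,"grip":-0.3},{"dx":0.015,"dy":-0.035,"dz":0.15,"twist":0,"grip":-0.3}]'
python3 -m crank '[{"dx":0.02,"dy":-0.03,"dz":0,"twist":-2,"grip":-0.3},{"dx":0.04,"dy":-0.06,"dz":0,"twist":-4,"grip":-0.3},{"dx":0.06,"dy":-0.09,"dz":0,"twist":-6,"grip":-0.3},{"dx":0.08,"dy":-0.12,"dz":0,"twist":-8,"grip":-0.3},{"dx":0.1,"dy":-0.15,"dz":0,"twist":-9,"grip":-0.3}]'
python3 -m crank '[{"dx":0.02,"dy":-0.03,"dz":0,"twist":0,"grip":-0.3},{"dx":0.04,"dy":-0.06,"dz":0,"twist":0,"grip":-0.3},{"dx":0.052,"dy":-0.075,"dz":0,"twist":0,"grip":-0.3},{"dx":0.052,"dy":-0.075,"dz":0,"twist":0,"grip":-0.3},{"dx":0.052,"dy":-0.075,"dz":0,"twist":0,"grip":-0.3}]'
python3 - <<'E'
from h import *
f,p=grab('wrist','w8');np.save('p8.npy',np.array(p));print(p,arm.get_state()['q'])
h=cv2.cvtColor(f,cv2.COLOR_RGB2HSV)
for ce,st,r in blobs(f,'orange',60): print(ce,st,cast('wrist',ce,.05,p)[0,:2],r)
m=cv2.inRange(h,(12,90,110),(30,255,255))
n,l,st,ce=cv2.connectedComponentsWithStats(m)
for i in range(1,n):
    if st[i,4]>15 and 150<ce[i,0]<480 and 40<ce[i,1]<210: print('gold',ce[i],st[i])
v=h[:,:,2].astype(int);s=h[:,:,1].astype(int)
for r in range(50,190,5): print(r,''.join('O' if s[r,x]>150 and v[r,x]>120 else 'b' if s[r,x]>27 and v[r,x]>85 else 'd' if v[r,x]<62 else 'g' if v[r,x]<85 else '+' for x in range(220,400,2)))
E
```

```text
t: 22.38
eef_pos: [0.4774, 0.1531, 0.2112]
ee_rot: [-3.129, 0.001, -1.094]
force: [2.6, 1.4, -3.6]
width: 0.0479
gripper_force: 25.0
t: 22.8
eef_pos: [0.575, -0.0015, 0.2025]
ee_rot: [3.141, 0.001, -1.257]
force: [1.4, 1.5, -2.8]
width: 0.0478
gripper_force: 25.0
t: 23.22
eef_pos: [0.6265, -0.076, 0.2014]
ee_rot: [3.14, 0.001, -1.258]
force: [-0.4, 0.6, -3.4]
width: 0.048
gripper_force: 25.0
(array([ 0.6265, -0.076 ,  0.2014]), array([ 3.1396,  0.0008, -1.2578])) [ 0.1891  0.3039 -0.1254 -0.0007 -1.1433  0.1253]
[376.2558  80.0977] [370  73  17  24 215] [ 0.6073 -0.2002] ((378.0, 84.5), (23.0, 16.0), 90.0)
[319.4027 229.7114] [269 227 102   9 596] [ 0.613  -0.0343] ((319.51959228515625, 230.53518676757812), (101.02494812011719, 7.939602375030518), 0.5729386806488037)
[319.0365 254.5333] [279 251  81   8 630] [ 0.6044 -0.0064] ((319.0, 254.5), (7.0, 80.0), 90.0)
[315.3158 298.569 ] [ 281  286   77   26 1675] [0.5908 0.0499] ((318.9999694824219, 298.4999694824219), (75.99998474121094, 24.999996185302734), -0.0)
gold [249.2941  50.1765] [247  48   8   6  17]
gold [277.225  56.65 ] [272 
[... 2159 characters left out ...]
bbbbbbbbbbbbbbbbbbbbbbbbbbbbbbbbbbb
155 bbbbbbbbbbbbbbbbbbbbbbbbbbbbbbbbbbbbbbbbbbbbbbbbbbbbbbbbbbbbbbbbbbbbbbbbbbbbbbbbbbbbbbbbbb
160 bbbbbbbbbbbbbbbbbbbbbbbbbbbbbbbbbbbbbbbbbbbbbbbbbbbbbbbbbbbbbbbbbbbbbbbbbbbbbbbbbbbbbbbbbb
165 bbbbbbbbbbbbbbbbbbbbbbbbbbbbbbbbbbbbbbbbbbbbbbbbbbbbbbbbbbbbbbbbbbbbbbbbbbbbbbbbbbbbbbbbbb
170 bbbbbbbbbbbbbbbbbbbbbbbbbbbbbbbbbbbbbbbbbbbbbbbbbbbbbbbbbbbbbbbbbbbbbbbbbbbbbbbbbbbbbbbbbb
175 bbbbbbbbbbbbbbbbbbbbbbbbbbbbbbbbbbbbbbbbbbbbbbbbbbbbbbbbbbbbbbbbbbbbbbbbbbbbbbbbbbbbbbbbbb
180 bbbbbbbbbbbbbbbbbbbbbbbbbbbbbbbbbbbbbbbbbbbbbbbbbbbbbbbbbbbbbbbbbbbbbbbbbbbbbbbbbbbbbbbbbb
185 bbbbbbbbbbbbbbbbbbbbbbbbbbbbbbbbbbbbbbbbbbbbbbbbbbbbbbbbbbbbbbbbbbbbbbbbbbbbbbbbbbbbbbbbbb
```

The charger is nearly aligned with the image. I compute its pose from the edges.

Run:
```python
from h import *
p=np.load('p8.npy');f=cv2.cvtColor(cv2.imread('pics/w8.png'),cv2.COLOR_BGR2RGB)
A=lambda P,z:cast('wrist',P,z,p)[:,:2]
h=cv2.cvtColor(f,cv2.COLOR_RGB2HSV);v=h[:,:,2].astype(int);s=h[:,:,1].astype(int)
rear=[];back=[];front=[];PL=[];PR=[]
for r in range(80,130,3):
    V=v[r-1:r+2].mean(0);S=s[r-1:r+2].mean(0)
    rear.append((np.where(S[255:275]<25)[0][0]+255-.5,r))
    if 85<=r<=128: 
        back.append((np.where(V[270:295]<80)[0][0]+270-.5,r))
        if not 98<r<114: front.append((np.where(V[330:360]<80)[0][-1]+330+.5,r))
    o=np.where((S[355:400]>120))[0]+355
    PL.append((o.min()-.5,r))
D=dict(rear=A(rear,.062),back=A(back,.062),front=A(front,.062),PL=A(PL,.055),gold=A([(307.63,94.56),(307.51,107.45),(308.24,119.76)],.017))
def ang(q):
    w=cv2.fitLine(np.float32(q),2,0,.01,.01).ravel();return np.degrees(np.arctan2(w[1],w[0]))%180
for k,q in D.items(): print(k,ang(q)-90)
a=np.radians(np.mean([ang(D[k])-90 for k in('rear','back','PL','gold')]));ex=np.array([np.cos(a),np.sin(a)]);ey=np.array([-ex[1],ex[0]])
X={k:np.median(q@ex) for k,q in D.items()};print(np.degrees(a),X)
xs=[X['back']-.0305,X['front']+.0305,X['rear']-.048]
col=v[:,365-10:365].mean(1); sc=s[:,330:365].mean(1)
rr=np.where(sc[45:175]<22)[0]+45;print('deck rows',rr.min(),rr.max())
ye=A([(347,rr.min()-.5),(347,rr.max()+.5)],.06)@ey
y=(D['gold']@ey)[1];print(xs,'y',y,D['gold']@ey,ye,ye.mean())
print('origin',ex*np.mean(xs)+ey*y)
```

```text
rear 17.658646
back 19.1558
front 17.493126
PL 18.609924
gold 19.151741
18.644026 {'rear': np.float64(0.6216783346333509), 'back': np.float64(0.6085799328974587), 'front': np.float64(0.5445573063625642), 'PL': np.float64(0.519310189292435), 'gold': np.float64(0.5807759250781538)}
deck rows 63 147
[np.float64(0.5780799328974587), np.float64(0.5750573063625641), np.float64(0.5736783346333508)] y -0.35708079542663007 [-0.3714 -0.3571 -0.3434] [-0.3993 -0.3162] -0.3577468008974637
origin [ 0.6596 -0.1543]
```

```bash
python3 -m crank '[{"dx":0.016,"dy":-0.035,"dz":0,"twist":0.5,"grip":-0.3},{"dx":0.0335,"dy":-0.0777,"dz":0,"twist":0.5,"grip":-0.3},{"dx":0.0335,"dy":-0.0777,"dz":-0.02,"twist":0.5,"grip":-0.3},{"dx":0.0335,"dy":-0.0777,"dz":-0.046,"twist":0.5,"grip":-0.3},{"dx":0.0335,"dy":-0.0777,"dz":-0.046,"twist":0.5,"grip":-0.3}]' 25
python3 -m crank '[{"dx":0,"dy":0,"dz":0,"twist":0,"grip":-0.3},{"dx":0,"dy":0,"dz":0,"twist":0,"grip":-0.3},{"dx":0,"dy":0,"dz":0,"twist":0,"grip":-0.3},{"dx":0,"dy":0,"dz":0,"twist":0,"grip":-0.3},{"dx":0,"dy":0,"dz":0,"twist":0,"grip":-0.3}]'
```

```text
t: 23.68
eef_pos: [0.6567, -0.1516, 0.1511]
ee_rot: [3.134, 0.005, -1.248]
force: [-3.2, 1.3, -5.1]
width: 0.048
gripper_force: 25.0
t: 24.1
eef_pos: [0.6609, -0.1521, 0.1581]
ee_rot: [-3.14, -0.001, -1.246]
force: [-0.1, -0.3, -3.5]
width: 0.0479
gripper_force: 25.0
```

```bash
python3 -m crank '[{"dx":-0.0008,"dy":-0.0014,"dz":-0.006,"twist":0,"grip":-0.3},{"dx":-0.0008,"dy":-0.0014,"dz":-0.014,"twist":0,"grip":-0.3},{"dx":-0.0008,"dy":-0.0014,"dz":-0.022,"twist":0,"grip":-0.3},{"dx":-0.0008,"dy":-0.0014,"dz":-0.03,"twist":0,"grip":-0.3},{"dx":-0.0008,"dy":-0.0014,"dz":-0.036,"twist":0,"grip":-0.3}]' 25
python3 -m crank '[{"dx":0,"dy":0,"dz":-0.003,"twist":0,"grip":-0.3},{"dx":0,"dy":0,"dz":-0.005,"twist":0,"grip":-0.3},{"dx":0,"dy":0,"dz":-0.008,"twist":0,"grip":-0.3},{"dx":0,"dy":0,"dz":-0.011,"twist":0,"grip":-0.3},{"dx":0,"dy":0,"dz":-0.011,"twist":0,"grip":-0.3}]'
```

```text
t: 24.52
eef_pos: [0.6589, -0.154, 0.1188]
ee_rot: [3.14, 0.001, -1.247]
force: [-0.9, -0.3, -3.5]
width: 0.0478
gripper_force: 25.0
t: 24.93
eef_pos: [0.6594, -0.1539, 0.109]
ee_rot: [3.141, 0.0, -1.247]
force: [-0.1, -0.1, -3.9]
width: 0.0478
gripper_force: 25.0
```

```bash
python3 -m crank '[{"dx":0,"dy":0,"dz":-0.004,"twist":0,"grip":-0.3},{"dx":0,"dy":0,"dz":-0.008,"twist":0,"grip":-0.3},{"dx":0,"dy":0,"dz":-0.012,"twist":0,"grip":-0.3},{"dx":0,"dy":0,"dz":-0.016,"twist":0,"grip":-0.3},{"dx":0,"dy":0,"dz":-0.02,"twist":0,"grip":-0.3}]'
python3 -m crank '[{"dx":0,"dy":0,"dz":-0.004,"twist":0,"grip":-0.3},{"dx":0,"dy":0,"dz":-0.008,"twist":0,"grip":-0.3},{"dx":0,"dy":0,"dz":-0.012,"twist":0,"grip":-0.3},{"dx":0,"dy":0,"dz":-0.016,"twist":0,"grip":-0.3},{"dx":0,"dy":0,"dz":-0.0175,"twist":0,"grip":-0.3}]'
python3 -m crank '[{"dx":0,"dy":0,"dz":-0.001,"twist":0,"grip":-0.3},{"dx":0,"dy":0,"dz":-0.002,"twist":0,"grip":-0.3},{"dx":0,"dy":0,"dz":-0.003,"twist":0,"grip":-0.3},{"dx":0,"dy":0,"dz":-0.003,"twist":0,"grip":-0.3},{"dx":0,"dy":0,"dz":-0.003,"twist":0,"grip":-0.3}]' 10
```

```text
t: 25.35
eef_pos: [0.6595, -0.154, 0.0891]
ee_rot: [3.141, 0.0, -1.247]
force: [0.0, -0.2, -4.0]
width: 0.048
gripper_force: 25.0
t: 25.77
eef_pos: [0.6592, -0.154, 0.0712]
ee_rot: [3.141, 0.0, -1.247]
force: [-0.4, -0.5, -3.0]
width: 0.048
gripper_force: 25.0
t: 26.18
eef_pos: [0.6598, -0.1541, 0.0699]
ee_rot: [-3.141, -0.0, -1.246]
force: [-2.6, 0.8, 2.7]
width: 0.0479
gripper_force: 10.0
```

It is on the floor: z matches the expected 0.0698 and the force has reversed. One gentle press, then release, rise and check.

```bash
python3 -m crank '[{"dx":0,"dy":0,"dz":-0.001,"twist":0,"grip":-0.3},{"dx":0,"dy":0,"dz":-0.001,"twist":0,"grip":-0.3},{"dx":0,"dy":0,"dz":0,"twist":0,"grip":0.2},{"dx":0,"dy":0,"dz":0.001,"twist":0,"grip":0.5},{"dx":0,"dy":0,"dz":0.001,"twist":0,"grip":0.8}]' 10
python3 -m crank '[{"dx":0,"dy":0,"dz":0.001,"twist":0,"grip":0.8},{"dx":0,"dy":0,"dz":0.01,"twist":0,"grip":0.8},{"dx":0,"dy":0,"dz":0.04,"twist":0,"grip":0.8},{"dx":0,"dy":0,"dz":0.075,"twist":0,"grip":0.8},{"dx":0,"dy":0,"dz":0.11,"twist":0,"grip":1}]'
python3 -m crank '[{"dx":-0.01,"dy":0.03,"dz":0.01,"twist":0,"grip":1},{"dx":-0.02,"dy":0.06,"dz":0.02,"twist":0,"grip":1},{"dx":-0.033,"dy":0.08,"dz":0.03,"twist":0,"grip":1},{"dx":-0.033,"dy":0.08,"dz":0.03,"twist":0,"grip":1},{"dx":-0.033,"dy":0.08,"dz":0.03,"twist":0,"grip":1}]'
python3 - <<'E'
from otop import *
f,p=grab('wrist','w9');print(p)
otop('pics/w9.png',p,(230,400,40,200),.106)
ft,_=grab('top','top9')
for c in('blue','orange'):
  for ce,st,r in blobs(ft,c,15):
    if 200<ce[0]<480 and 120<ce[1]<270: print(c,ce,st,cast('top',ce,.11)[0,:2])
f0=cv2.imread('pics/top0.png').astype(int);d=np.abs(f0-ft[:,:,::-1]).sum(2)
for n,b in dict(switch=(425,465,165,200),ratchet=(314,338,116,180),tape=(205,240,190,225),grip=(195,230,157,182)).items(): print(n,(d[b[2]:b[3],b[0]:b[1]]>100).mean())
E
```

```text
t: 26.6
eef_pos: [0.6601, -0.154, 0.0705]
ee_rot: [-3.14, -0.0, -1.247]
force: [-0.0, -0.1, -0.1]
width: 0.0608
gripper_force: 0.0
t: 27.02
eef_pos: [0.6591, -0.1541, 0.1814]
ee_rot: [3.14, 0.0, -1.246]
force: [1.1, 0.1, 0.5]
width: 0.0817
gripper_force: 0.0
t: 27.43
eef_pos: [0.6268, -0.0729, 0.212]
ee_rot: [-3.139, -0.001, -1.244]
force: [0.7, 0.2, 0.1]
width: 0.0877
gripper_force: 0.0
(array([ 0.6268, -0.0729,  0.212 ]), array([-3.1389, -0.0005, -1.2445]))
o+w [232  40  16   7  82] rect [ 738.2 -184.3] [13.9  5.6] 13.5
o+w [264  40  28  11 208] rect [ 705.3 -191.1] [23.4  9.2] 15.9
o+w [ 371   72   19   66 1128] rect [ 605.9 -170. ] [15.8 56.6] 19.1
o+w [ 292   82   43   37 1561] rect [ 660.8 -154.5] [35.5 31. ] 18.4
o+w [272 136  21   7 100] rect [ 675.4 -114.5] [17.3  5.2] 17.6
w [232  40  16   7  82] rect [ 738.2 -184.3] [13.9  5.6] 13.5
w [264  40  28  11 208] rect [ 705.3 -191.1] [23.4  9.2] 15.9
w [325  88   6  25 150] rect [ 649.3 -158.3] [ 4.2 20.6] 18.8
w [272 136  21   7 100] rect [ 675.4 -114.5] [17.3  5.2] 17.6
orange [367.1846 152.1846] [362 148  12   9  65] [ 0.6632 -0.1517]
orange [373.3478 176.1739] [364 171  19  12 115] [ 0.5788 -0.1692]
switch 0.06857142857142857
ratchet 0.1328125
tape 0.0
grip 0.0
```

The orange pack sits centred at (0.6608,-0.1545), turned 18.4°, its top at the right height. Both packs reached the floor by force and height, and the tool is clear, so I hand in.

```bash
python3 -c "
from station import arm
print(arm.job_done())"
```

```text
the job is handed in; nothing more can be done
None
```

Both packs are seated in their own chargers, judged by force, height and position readings, and the job is handed in at about 27.6 s; no verdict came back, and I didn't look at the blue pack again after its release.

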